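Set the screw slide to its mark from the handwheel side, then strike the marking punch

ROBOT

A 6-joint arm with a two-finger parallel gripper is mounted at the origin on the work surface. World frame = base frame: x ahead of the robot, y to its left, z up, the work surface at z = 0. Lengths are in mm, angles in rad, forces in N, time in s.
With the tool pointing down it reaches from about 350 to 775 mm from the base axis. Payload 7.3 kg.
Tool frame: the origin (TCP) lies at the very end of the fingers, on their centre line; the grasp point (between the pads) lies 19 mm behind it (bot.grip_point_offset is the distance from the TCP to the grasp point, in mm); z points along the fingers, y is the line along which they close (so a half turn about z gives the same grasp; the last joint's range is limited). The gripper opens to 92 mm and grips with 3 to 60 N. Pads are 19 mm wide; open, the fingers measure 130 mm over their backs; the gripper's body (75 mm by 190 mm) begins 47 mm behind the grasp point.
Start: joints at [-1.35, 0.342, 1.524, -0, 1.275, -0.146], TCP at [188.305, -490.092, 190.341] pointing down, gripper open.
Joint ranges: [-2.53, 2.53], [-0.77, 2.02], [0.04, 2.7], [-1, 4.14], [0.28, 2.66], [-3.11, 3.11]. Speed limits (rad/s): [2.57, 2.57, 3.14, 3.14, 3.14, 3.14].

INTERFACE

Orientations are given as [roll, pitch, yaw] about the fixed x, y, z axes, in that order (R = Rz(yaw) Ry(pitch) Rx(roll)).
In Python, from plant import bot gives the robot as it stands. The module is installed in compiled form; this text tells all that it offers.
- The arm moves only by the shell command python3 -m jog 'ROWS' [OPENING]. ROWS is JSON, a list of rows, each a list of 6 numbers: the shift along the tool's x, y, z in mm, then the turn, a rotation vector about the tool's x, y, z in rad. In form: [[dx, dy, dz, rx, ry, rz], ...]. A call has 1 to 12 rows; each row shifts and turns the commanded pose from where the row before left it, along the tool's axes as they then stand; what a row does not reach is not made up. A row lasts 1/10 s, in which the tool goes at most 50 mm and 8.59 degrees, less where a joint would pass 70% of its speed; a pose out of reach is approached as far as the arm can. A call with a gripper value outside its range is refused whole. OPENING is the opening in per cent of the stroke, from 0 (shut) to 100 (fully open), set as the call begins (- or left out, the last holds). The fingers move at their own pace and stop on an object; the grip force is fixed at half the most. Time passes only in rows, so rows that do not move let the fingers close. It gives the time, the measured TCP pose, the force, the opening and the grip force at its end, in the units of the state.
- bot.get_obs(): the state, without advancing time (a new reading comes with each control period).
- bot.capture(name): name is "side" or "top"; returns the picture (480x640x3 uint8, red, green, blue); there is no depth.
- bot.camera_model(name): a dict with "fx", "fy", "cx", "cy" (pixels), "dist_coeffs" ([k1, k2, p1, p2, k3] as OpenCV has them; the pictures are not rectified), "position" and "orientation" of the camera in the world. Camera axes: x right, y down, z forward; pixel columns grow to the right and rows downward; lengths in mm; the calibration is good to about 2 mm. A picture is of the moment at which its call begins. camera_model takes no time and is no camera call.
- bot.close_job(): hands the job in; it is judged then, once.
Trained networks look in the newest picture that a camera, given by its name, has taken for a name from the list of things; names that differ only in an ending like _2 or _b are one class to them, and where a whole thing is asked for, a point or a joint stands for the part that bears it (a point fixed in the world has none). Each returns a list of dicts, best first, with "p" (0 to 1); they miss things now and then, are a little off and sometimes report something else, mostly with a low value. They report only what shows in the picture. A call takes as long as a camera call.
- bot.outline_of(target, camera): "mask" (480x640 bool, what is visible of it) and "pixel" ([column, row] in pixels, amid what is visible of it).
The state is a dict: "time": time; "joint_positions": joint angles; "dq": joint speeds; "tau": joint torques, N m; "tool_pos": TCP position; "tcp_rot": TCP orientation; "contact_force": force on the tool from outside, world axes, zero at the start; "moment": the same for the moment, N m; "grip_width": finger opening in mm; "finger_force": force on a finger pad.
Only numpy, scipy, OpenCV 4.12 (cv2) and the standard library are available. Lean on these libraries where they do the work, as an engineer would, in place of code of your own. Each camera call takes 0.05 s, during which the arm holds its last target. There are 200 camera calls.

TASK

With the handwheel, wind the jig's slide back past the brass mark tab, then bring it up to the mark from the handwheel side (clockwise) so that pointer and tab stand tip to tip with the backlash taken up, and let go. Then draw the wooden mallet out from under the shelf by its head, stand it on the bench, take it by its handle and knock the sprung punch right down with the mallet's face with a brisk blow rather than a slow press. Finally set the mallet down on the bench without dropping it; move the slide only by its handwheel, and leave the clamped moulding, the tab and the things lying around alone.

Things in the scene. Friction and masses are not known exactly. Their poses are not given: they have to be found in the camera images.
- jig: Marking jig fixed to the bench: grey base plate 220 x 330 mm, end blocks 114 mm high, a screw slide between them, and a grey C-frame (column at x = +98 mm, 200 mm high; arm 36 mm wide, its top at z = 182 mm) that holds the punch. Origin: under its middle at bench height. y: along the screw, away from the handwheel, which is at the -y end; x: towards the column, away from the robot; z up.
- slide: Slide of the jig: aluminium block 108 x 120 x 40 mm on two rods, a cream moulded grip clamped on top. Origin: block centre, 85 mm above the bench. The handwheel's screw drives it along the jig's y, 10 mm per turn, with about 3 mm (0.3 turn) of backlash: after a change of direction the first 0.3 turn of the wheel does not move it.
- pointer_tip (a point): Tip of the dark steel pointer that sticks out of the slide towards the robot over the inner half of the steel rule on the jig's robot side. 101 mm above the bench. Axes as the jig's.
- mark_tip (a point): Point of the brass mark tab clipped on the same rule, facing the pointer: the set mark. 100 mm above the bench, axes as the jig's. On the mark: pointer_tip and mark_tip have the same jig y. Pointer further to jig +y = beyond the mark (it starts 6 to 22 mm beyond); further to -y, the handwheel = short of it. The tab is locked.
- grip_mid (a point): Point on the axis of the wheel's black crank handle where to hold it, 50 mm out from the wheel's face. The handle is a round bar 20 mm thick, 75 mm long, parallel to jig y, pointing away from the jig; it revolves freely, so it can be pinched from above across jig x and carried round a 30 mm circle without turning the gripper. Lowest 55 mm above the bench.
- wheel_centre (a point): Point on the handwheel's axis (dark steel wheel, 82 mm across, axis along jig y, 85 mm above the bench) in the plane of grip_mid: grip_mid circles it at 30 mm. Turning clockwise seen from the wheel's own end, looking along jig +y (handle at the top goes to jig +x), moves the slide to jig +y, away from the wheel. Light friction keeps the wheel where it is left; many turns either way.
- slack (a joint): Backlash still open on the driving side, as wheel angle in rad: 0 = taken up, as after winding clockwise until the slide moves; 1.885 = fully open, as after winding back anticlockwise. To be left under 0.75.
- punch (a joint): How far the sprung punch is pushed down, m: 0 = up, 0.020 = right down on its stop. It springs back up. About 2 N to start it, 5.6 N to hold it right down. A blow at 0.1 to 0.4 m/s, followed through to the stop, is brisk enough.
- punch_top (a point): Centre of the flat top of the steel punch head (32 mm across, 14 mm high) that stands up over the arm of the C-frame, 222 mm above the bench when up.
- mallet: Wooden mallet, 0.27 to 0.53 kg. Head 56 mm along the handle x 50 wide x 96 high, face to face; handle 24 wide, 30 high, to 200 mm from the head's middle. Stands on one face, handle level and pushed under the back shelf (underside 132, top 150 mm high, front edge 58 to 70 mm behind the head's middle). Origin: middle of the lower face. x: from head along handle; y: across; z: up.
- mallet_head (a point): Centre of the mallet's head, 48 mm above the face it stands on. The bench in front of the mallet, on the robot's side, is clear for some 200 mm: room to draw it straight out and stand it.
- mallet_handle (a point): Point on the middle of the mallet's handle, 110 mm from the head's centre along mallet x, 48 mm above the lower face: hold it within 60 mm of here to strike.
- moulding_a: Cream moulded two-lobed grip lying loose, 160 x 40 x 40 mm. Bystander.
- moulding_b: Smaller cream moulded grip lying loose, 120 x 30 x 30 mm. Bystander.
- moulding_c: Cream moulded two-lobed grip lying loose, 160 x 40 x 40 mm. Bystander.
- paste_jar: Small jar with white lid, 52 mm across, 60 mm high, standing in front of the shelf. Bystander.

How it is judged (in metres and radians):
On the way, in this order (a step that is already met when the one before it is completed fails the run):
1. the slide is wound back past the mark: its pointer at least 2 mm short of the mark tab, on the handwheel side (y of pointer_tip in the frame of mark_tip below -0.002 m), for 0.1 s.
2. the slide is brought up to the mark from the handwheel side: pointer within 1.5 mm of the mark with the backlash taken up (under 0.75 rad of slack), the crank handle let go (y of pointer_tip in the frame of mark_tip between -0.0015 and 0.0015 m and value of joint slack below 0.75 rad and contact force between the fingers and jig below 0.1 N), for 0.3 s.
3. the mallet, held by its handle, strikes the punch with its face: the punch goes down faster than 0.06 m/s (value of joint punch between 0.003 and 0.017 m and velocity of joint punch above 0.06 m/s and distance between the grasp point and mallet_handle below 0.065 m and angle between mallet's own z axis and vertical below 0.3 rad and horizontal distance between mallet_head and punch_top below 0.03 m).
4. the punch is knocked right down (18 mm or more) by the held mallet (value of joint punch above 0.018 m and distance between the grasp point and mallet_handle below 0.065 m and angle between mallet's own z axis and vertical below 0.3 rad and horizontal distance between mallet_head and punch_top below 0.03 m).
At the end, for the whole second after the job is handed in: The pointer stands within 1.5 mm of the mark along the rule with the backlash taken up (under 0.75 rad of slack), the punch is back up (within 2 mm), and the mallet lies or stands at rest down on the bench (head centre under 60 mm high), not touching the jig (y of pointer_tip in the frame of mark_tip between -0.0015 and 0.0015 m and value of joint slack below 0.75 rad and value of joint punch below 0.002 m and height (world z) of mallet_head below 0.06 m and linear speed of mallet below 0.02 m/s and angular speed of mallet below 0.2 rad/s and contact force between mallet and jig below 0.05 N).
It fails at once if the punch is driven (more than 6 mm) while the pointer is more than 2.5 mm off the mark (value of joint punch above 0.006 m and (y of pointer_tip in the frame of mark_tip above 0.0025 m or y of pointer_tip in the frame of mark_tip below -0.0025 m)).
It fails at once if the punch is pushed down (more than 4 mm) other than with the mallet held by its handle (value of joint punch above 0.004 m and not (distance between the grasp point and mallet_handle below 0.08 m)).
It fails at once if the gripper or the mallet pushes on the slide or the clamped moulding (over 3 N) (contact force between any of the fingers, mallet and slide above 3 N).
It fails at once if the mallet is dropped (falls freely while more than 40 mm up) (height (world z) of mallet_head above 0.09 m and contact force between the fingers and mallet below 0.05 N and linear speed of mallet above 0.6 m/s).
It fails at once if the mark tab is shifted (over 2 mm) or a bystander moved (over 30 mm) (distance of mark_tip from where it was at the start of the episode above 0.002 m or distance of any of moulding_a, moulding_b, moulding_c, paste_jar from where it was at the start of the episode above 0.03 m).
It also fails if it takes over 72 s, if anything falls off the work surface, if the arm or the gripper's body presses on something with over 40 N, if the wrist force passes 120 N, or if a joint passes its speed limit or range.

## Working session

There is one attempt and no reset: what is moved stays moved. The work goes in short steps, Python scripts to look and compute and a shell command to move; the robot and the scene stay as the last step left them, time stands still between calls to the robot, and variables do not carry over. Pictures are saved under pics/ and viewed, at most 10 in all, crops included, and the job is handed in when it is done.

```bash
mkdir -p pics; cat > h.py <<'E'
import numpy as np, cv2
from plant import bot
from scipy.spatial.transform import Rotation as R
def cam(n):
    m=bot.camera_model(n); K=np.array([[m['fx'],0,m['cx']],[0,m['fy'],m['cy']],[0,0,1.]])
    o=np.array(m['orientation'],float)
    Rm=R.from_euler('xyz',o).as_matrix() if o.size==3 else o.reshape(3,3)
    return K,np.array(m['dist_coeffs'],float),np.array(m['position'],float),Rm
def ray(n,px):
    K,d,p,Rm=cam(n); u=cv2.undistortPoints(np.array([[px]],float),K,d)[0,0]
    return p,Rm@np.array([u[0],u[1],1.])
def at_z(n,px,z):
    p,v=ray(n,px); return p+v*(z-p[2])/v[2]
def proj(n,P):
    K,d,p,Rm=cam(n); P=np.atleast_2d(np.array(P,float))
    return cv2.projectPoints(P,cv2.Rodrigues(Rm.T)[0],-Rm.T@p,K,d)[0][:,0]
def snap(n,f):
    im=bot.capture(n); cv2.imwrite('pics/'+f,im[:,:,::-1]); return im
E
python3 - <<'E'
from h import *
for n in('top','side'):
    print(n,bot.camera_model(n)); snap(n,n+'0.png')
o=bot.get_obs(); print(o)
E
```

```text
top {'fx': 463.63925168872925, 'fy': 463.63925168872925, 'cx': 320.52852799339274, 'cy': 239.05032700661704, 'dist_coeffs': array([0.02093881, 0.        , 0.        , 0.        , 0.        ]), 'position': array([4.54765804e+02, 1.16743365e+00, 1.47983480e+03]), 'orientation': array([-3.05207291,  0.00633008, -1.58875398])}
side {'fx': 600.0595835592903, 'fy': 600.0595835592903, 'cx': 333.86707314889037, 'cy': 246.41911645770764, 'dist_coeffs': array([0.02651611, 0.        , 0.        , 0.        , 0.        ]), 'position': array([  470.51306628, -1075.06708503,  1355.69424346]), 'orientation': array([-2.39864217,  0.01025618, -0.11869339])}
{'time': 0.1, 'joint_positions': array([-1.34997248e+00,  3.42629338e-01,  1.52491705e+00,  1.46725474e-05,
        1.27537944e+00, -1.45991177e-01]), 'dq': array([ 0.00035673, -0.00169661, -0.00216466, -0.00213078,  0.00030019,
       -0.00072162]), 'tau': array([ 1.98642876e-03, -4.32001591e+01, -2.44695139e+01,  7.19139003e-02,
        5.25549031e-02, -4.96164978e-05]), 'tool_pos': array([ 188.2289225 , -489.66586825,  189.72833988]), 'tcp_rot': array([-3.14027570e+00, -2.07823626e-04,  3.66810602e-01]), 'contact_force': array([ 0.38811348, -0.20767137, -0.61612212]), 'moment': array([-0.00637558, -0.01083499, -0.01394186]), 'finger_force': 0.0, 'grip_width': 92.15117303454453}
```

View pics/top0.png

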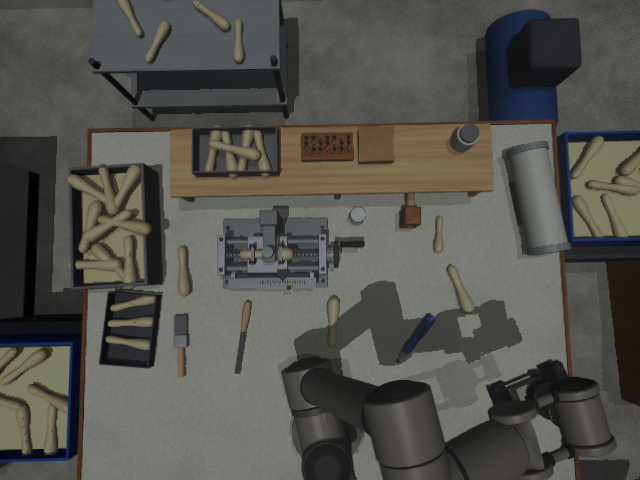

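View pics/side0.png

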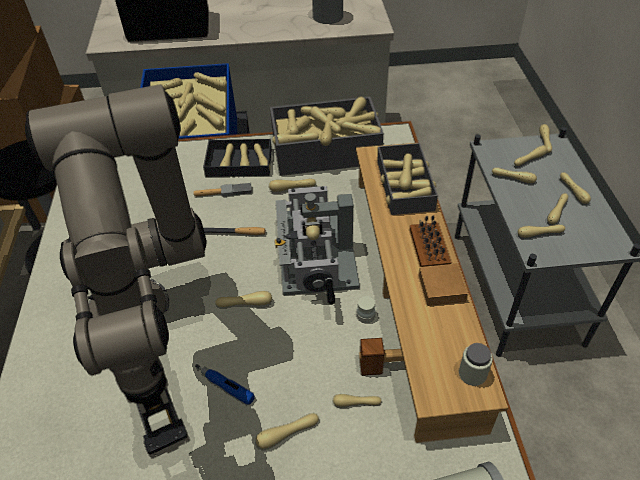

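```bash
cat > det.py <<'E'
from h import *
import sys
def det(n,names,k=2):
    for t in names:
        for r in bot.outline_of(t,n)[:k]:
            m=r['mask']; ys,xs=np.nonzero(m)
            rc=cv2.minAreaRect(np.c_[xs,ys].astype(np.float32)) if len(xs) else None
            print(n,t,round(r['p'],2),np.round(r['pixel'],1),len(xs),rc and np.round(np.array([*rc[0],*rc[1],rc[2]]),1))
E
python3 - <<'E'
from det import *
for n in('top','side'):
    det(n,['jig','slide','pointer_tip','mark_tip','grip_mid','punch_top','mallet','mallet_head','moulding_a','paste_jar'],3)
E
```

```text
top jig 0.6 [276.1 253.9] 8076 [290.2 250.3 147.2  79.6   1.8]
top slide 0.72 [261.1 256.8] 1364 [266.  254.2  52.6  43.4  15.7]
top pointer_tip 0.79 [269.6 263.3] 1192 [266.9 254.1  50.8  41.8  13.6]
top mark_tip 0.47 [289.2 286.8] 54 [288.2 287.2   7.8   7.1  45. ]
top grip_mid 0.48 [354.7 244.1] 152 [351.5 244.    6.   23.   90. ]
top mallet 0.94 [413.4 215.8] 538 [409.5 211.   34.   21.   90. ]
top mallet_head 0.97 [410.5 217.8] 613 [409.5 211.5  35.   23.   90. ]
top mallet_head 0.18 [268.  250.2] 93 [267.  251.5   9.   10.   90. ]
top moulding_a 0.66 [442.  238.4] 258 [438.5 234.5  35.    9.   90. ]
top moulding_a 0.6 [185.2 274. ] 465 [184.  270.5  49.   12.   90. ]
top paste_jar 0.68 [358.5 214.9] 232 [357. 216.  16.  16.  90.]
side jig 0.7 [315.5 243.4] 7750 [315.2 245.6 118.7  80.2  85.8]
side slide 0.98 [307.7 230.5] 1121 [310.9 228.8  44.3  36.2  11.8]
side pointer_tip 0.62 [312.1 229.1] 1193 [307.5 224.3  43.6  46.6  85.9]
side pointer_tip 0.62 [311.  199.4] 113 [309.5 198.5  11.   11.   90. ]
side grip_mid 0.65 [328.  292.1] 137 [329.4 291.5  23.5   6.2  80.5]
side grip_mid 0.49 [281.6 427.7] 838 [287.  430.   17.8  66.1  68.2]
side grip_mid 0.44 [311. 200.] 77 [309.5 198.    8.    9.   90. ]
side punch_top 0.59 [312.2 199.1] 104 [309.5 198.   10.   11.   90. ]
side mallet 0.79 [372.8 354.1] 1011 [380.  356.5  35.   42.   90. ]
side mallet_head 0.92 [376.7 354.9] 1056 [380. 356.  36.  42.  90.]
side moulding_a 0.79 [281.7 432.3] 922 [286.1 428.2  18.3  68.   63.4]
side moulding_a 0.69 [347.8 395.4] 427 [356.5 399.   12.   47.   90. ]
side moulding_a 0.69 [285.8 184.8] 358 [292.  185.   11.1  46.1  88.3]
side paste_jar 0.95 [364.2 309.1] 426 [365. 309.  26.  18.  90.]
```

```bash
python3 - <<'E'
from h import *
t=cv2.imread('pics/top0.png'); s=cv2.imread('pics/side0.png')
a=cv2.resize(t[205:300,210:370],None,fx=5,fy=5,interpolation=cv2.INTER_CUBIC)[:, :800]
cv2.imwrite('pics/c1.png',a)
b=cv2.resize(s[180:305,265:365],None,fx=4.8,fy=4.8,interpolation=cv2.INTER_CUBIC)
c=cv2.resize(t[265:300,265:313],None,fx=6.6,fy=6.6,interpolation=cv2.INTER_CUBIC)
o=np.zeros((600,800,3),np.uint8); o[:,:480]=b; o[:231,482:482+317]=c[:231,:317]
d=cv2.resize(s[225:260,265:313],None,fx=6.6,fy=6.6,interpolation=cv2.INTER_CUBIC)
o[240:471,482:799]=d[:231,:317]
cv2.imwrite('pics/c2.png',o)
E
```

```text
(no output)
```

View pics/c1.png

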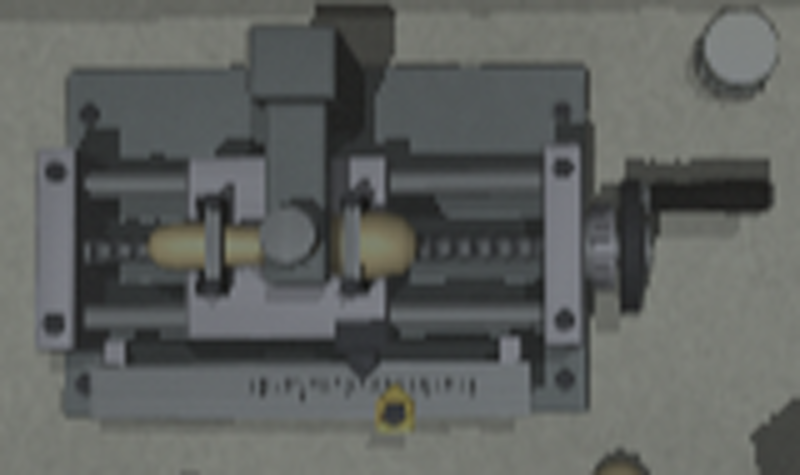

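View pics/c2.png

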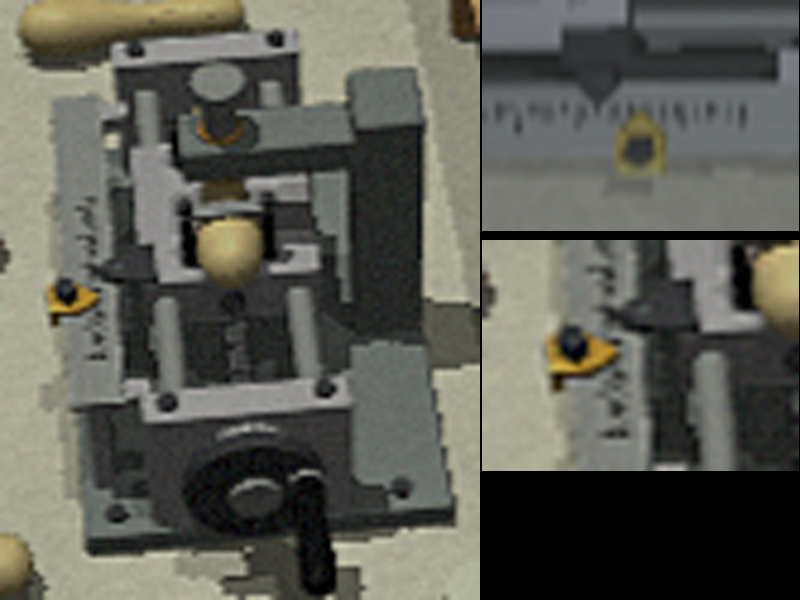

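```bash
cat >> h.py <<'E'
def tri(a,b):
    p,u=ray('top',a); q,v=ray('side',b); u/=np.linalg.norm(u); v/=np.linalg.norm(v)
    s,t=np.linalg.lstsq(np.c_[u,-v],q-p,rcond=None)[0]
    A,B=p+s*u,q+t*v; return (A+B)/2,np.linalg.norm(A-B)
E
python3 - <<'E'
from h import *
np.set_printoptions(precision=1,suppress=True)
c=lambda x,y:(210+(x-2)/5,205+(y-2)/5)
s=lambda x,y:(265+(x-2)/4.8,180+(y-2)/4.8)
for q in[(55,172),(55,323),(563,167),(563,322)]: print('bolt top',at_z('top',c(*q),115))
for q in[(135,50),(275,40),(167,402),(325,388)]: print('bolt side',at_z('side',s(*q),115))
print('base corners',[at_z('top',c(*q),12) for q in[(68,68),(588,66),(65,412),(588,410)]])
print('handle',tri((351.5,244),(329.4,291.5)))
print('h end',tri(c(772,193),s(318,590)),'h base',tri(c(655,193),s(305,480)))
print('pointer',at_z('top',c(363,377),101),at_z('side',s(103,268),101),'tab',at_z('top',c(395,385),100),at_z('side',s(99,297),100))
print('punch',tri(c(291,236),s(218,82)),at_z('top',c(291,236),222),at_z('side',s(218,82),222))
print('wheel c',tri(c(632,245),s(245,490)))
for q in [(401,207),(420,207),(401,228),(420,228),(410.5,217.5)]: print('mallet top',at_z('top',q,96))
E
```

```text
bolt top [583. 303. 115.]
bolt top [493.9 302.9 115. ]
bolt top [580.4   2.6 115. ]
bolt top [489.    4.3 115. ]
bolt side [495.2 308.2 115. ]
bolt side [585.2 306.  115. ]
bolt side [491.7   7.7 115. ]
bolt side [582.3   6.8 115. ]
base corners [array([659.2, 317.6,  12. ]), array([654.4, -14.4,  12. ]), array([440.8, 319.2,  12. ]), array([436. , -10.2,  12. ])]
handle (array([563.1, -84.7,  95.5]), np.float64(1.0224640259895763))
h end (array([ 563.7, -122.1,   96.2]), np.float64(1.104612556228483)) h base (array([564.4, -51.8, 105.7]), np.float64(0.698889479290134))
pointer [459.  123.4 101. ] [462.2 131.4 101. ] tab [453.9 104.6 100. ] [458.3 108.8 100. ]
punch (array([536.9, 150.6, 226.1]), np.float64(3.0911346946325504)) [535.7 151.  222. ] [538.7 155.2 222. ]
wheel c (array([533.1, -38.1,  85.4]), np.float64(4.310766854314462))
mallet top [ 671.5 -236.2   96. ]
mallet top [ 670.4 -293.2   96. ]
mallet top [ 607.9 -234.1   96. ]
mallet top [ 606.8 -290.9   96. ]
mallet top [ 639.1 -263.6   96. ]
```

```bash
cat > plan.py <<'E'
from h import *
import sys
# plan.py x y z yaw n : straight line from measured pose to tool-down pose in n rows
def plan(tp,yaw,n,eul=None):
    o=bot.get_obs(); p=np.array(o['tool_pos']); R0=R.from_euler('xyz',o['tcp_rot'])
    R1=R.from_euler('xyz',eul if eul is not None else [np.pi,0,yaw])
    rv=(R0.inv()*R1).as_rotvec()/n; d=(np.array(tp)-p)/n; Rc=R0
    for i in range(n):
        print(np.r_[np.round(Rc.inv().apply(d),1),np.round(rv,3)].tolist()); Rc=Rc*R.from_rotvec(rv)
if __name__=='__main__':
    a=[float(x) for x in sys.argv[1:]]; plan(a[:3],a[3],int(a[4]))
E
python3 plan.py 563 -97 170 1.56 12
```

```text
[40.9, -19.4, 1.7, 0.0, 0.0, -0.099]
[42.6, -15.2, 1.7, 0.0, 0.0, -0.099]
[43.9, -10.9, 1.7, 0.0, 0.0, -0.099]
[44.8, -6.5, 1.7, 0.0, 0.0, -0.099]
[45.2, -2.0, 1.7, 0.0, 0.0, -0.099]
[45.2, 2.5, 1.7, 0.0, 0.0, -0.099]
[44.7, 6.9, 1.7, 0.0, 0.0, -0.099]
[43.8, 11.3, 1.7, 0.0, 0.0, -0.099]
[42.5, 15.6, 1.7, 0.0, 0.0, -0.099]
[40.7, 19.8, 1.7, 0.0, 0.0, -0.099]
[38.5, 23.7, 1.7, 0.0, 0.0, -0.099]
[36.0, 27.4, 1.7, 0.0, 0.0, -0.099]
```

```bash
python3 -m jog '[[41,-19,2,0,0,-0.1],[43,-15,2,0,0,-0.1],[44,-11,2,0,0,-0.1],[45,-6,2,0,0,-0.1],[45,-2,2,0,0,-0.1],[45,2,2,0,0,-0.1],[45,7,2,0,0,-0.1],[44,11,2,0,0,-0.1],[42,16,2,0,0,-0.1],[41,20,1,0,0,-0.1],[38,24,1,0,0,-0.1],[36,27,1,0,0,-0.1]]' 65
python3 plan.py 563 -97 76 1.56 6
```

```text
time: 2.3
tool_pos: [563.7, -95.1, 169.3]
tcp_rot: [3.141, 0.0, 1.571]
contact_force: [0.5, -1.0, -0.3]
grip_width: 59.3
finger_force: 0.0
[-0.3, -0.1, 15.6, 0.0, 0.0, 0.002]
[-0.3, -0.1, 15.6, 0.0, 0.0, 0.002]
[-0.3, -0.1, 15.6, 0.0, 0.0, 0.002]
[-0.3, -0.1, 15.6, 0.0, 0.0, 0.002]
[-0.3, -0.1, 15.6, 0.0, 0.0, 0.002]
[-0.3, -0.1, 15.6, 0.0, 0.0, 0.002]
```

```bash
python3 -m jog '[[-2,0,16,0,0,0.01],[0,0,16,0,0,0],[0,0,16,0,0,0],[0,0,16,0,0,0],[0,0,16,0,0,0],[0,0,13,0,0,0],[0,0,0,0,0,0]]' 65
python3 -m jog '[[0,0,0,0,0,0],[0,0,0,0,0,0],[0,0,0,0,0,0],[0,0,0,0,0,0],[0,0,0,0,0,0],[0,0,0,0,0,0]]' 10
python3 - <<'E'
from h import *
import cv2
a=snap('side','s1.png')[200:325,265:390]; b=snap('top','t1.png')[205:300,290:390]
o=np.zeros((500,800,3),np.uint8)
x=cv2.resize(a,(400,400)); y=cv2.resize(b,(400,380)); o[:400,:400]=x; o[:380,400:]=y
cv2.imwrite('pics/c3.png',o[:,:,::-1])
E
```

```text
time: 3.0
tool_pos: [561.3, -98.3, 74.5]
tcp_rot: [-3.138, -0.001, 1.557]
contact_force: [-0.1, -0.3, 0.9]
grip_width: 60.0
finger_force: 0.0
time: 3.6
tool_pos: [562.6, -98.7, 76.5]
tcp_rot: [3.141, 0.0, 1.557]
contact_force: [0.5, -0.6, -0.4]
grip_width: 16.5
finger_force: 0.0
```

View pics/c3.png

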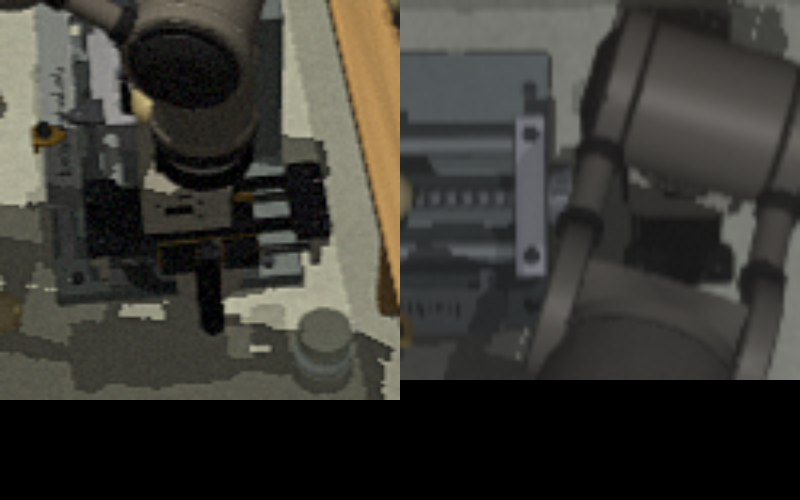

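```bash
python3 - <<'E'
from h import *
o=bot.get_obs(); print(o['grip_width'],o['finger_force'],o['time'])
p=np.array(o['tool_pos']); print(proj('side',[p,p+[0,0,19],p+[0,0,66],[563,-122,95],[563,-50,95]]).round(1))
a=cv2.imread('pics/s1.png')[265:320,310:350]; b=cv2.imread('pics/side0.png')[265:320,310:350]
o=np.hstack([cv2.resize(cv2.convertScaleAbs(x,alpha=2.5,beta=10),None,fx=10,fy=10,interpolation=cv2.INTER_CUBIC) for x in(a,b)])
cv2.imwrite('pics/c4.png',o)
E
```

```text
10.85913700127294 0.0 3.7
[[329.7 300.1]
 [329.6 295.7]
 [329.3 284.5]
 [330.8 302.7]
 [327.7 281.6]]
```

View pics/c4.png

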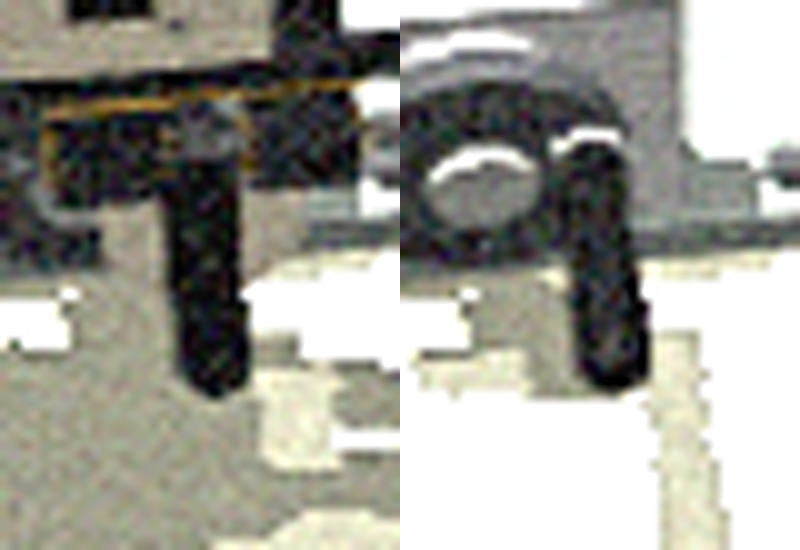

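```bash
python3 - <<'E'
from h import *
print(proj('side',[[188,-490,190],[188,-490,256]]).round(1))
o=bot.get_obs();print(o['tool_pos'],o['tcp_rot'],o['grip_width'],o['finger_force'],o['time'],o['contact_force'])
p=np.array(o['tool_pos'])
snap('side','s2.png');snap('top','t2.png')
a=cv2.imread('pics/s2.png')
for dx in(-19-6,-6,6,25):
  for z in(0,19,60): 
    q=proj('side',p+[dx,-9.5,z])[0]; cv2.circle(a,tuple(int(round(v*16)) for v in q),8,(0,0,255),-1,shift=4)
a=a[170:330,240:400]
cv2.imwrite('pics/c5.png',cv2.resize(cv2.convertScaleAbs(a,alpha=2.,beta=10),(600,600),interpolation=cv2.INTER_NEAREST))
E
```

```text
[[168.5 436.2]
 [161.4 421.2]]
[562.53493059 -98.71456706  76.37021443] [3.14149285e+00 1.10356345e-04 1.55675312e+00] 10.85913700127294 0.0 3.7 [-0.81748097  0.32886556 -0.41044035]
```

View pics/c5.png

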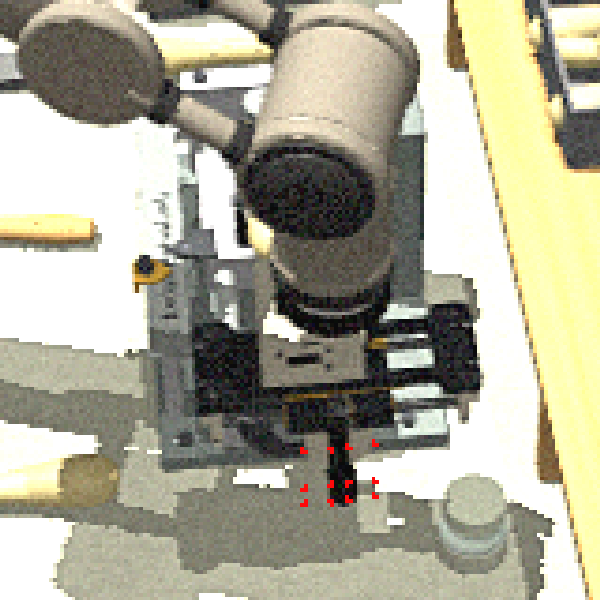

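```bash
python3 - <<'E'
from h import *
g=lambda f:cv2.imread('pics/'+f).max(2).astype(int)
A,B,C=g('side0.png'),g('s1.png'),g('s2.png')
for n,M in(('0',A),('s1',B),('s2',C)):
    print(n)
    for r in range(270,308,2): print(r,' '.join('%3d'%v for v in M[r,308:352]))
E
```

```text
0
270  53  49  88 109 127 115  87  54  41  41  40  44  44  46  57  65  67  52  60  55  55  58  60  53  52  51  49  51  52  42  81 107 114 112 104 109 108 110 109 108 109 109 111 109
272  62  54  47  49  50  51  60  61  56  61  63  63  59  57  57  51  47  44  43  42  47  44  55  55  57  51  52  51  51  42  81 112 110 111 108 111 107 109 108 110 109 105 114 110
274  48  57  50  54  35  24  15  22  24  14  16  24  18  13  26  17  25  18  24  32  40  30  29  53  58  55  53  52  53  52  80 109 109 111 107 110 112 106 110 110 112 110 109 107
276  26  10  13  18  11  26  20  19  23   9  24  22  27  15  23  20  25  27  23  19  13  19  25  23  50  55  45  57  50  45  76 102 115 113 110 110 109 112 111 106 109 108 109 110
278  16  25  26  20  26  23  18  20  19   0  15  16  15  14  22  17  19  36  35 128 161 138 126  90  34  50  52  57  52  52  80 105 113 110 110 111 112 113 110 112 113 114 112 114
280  22  21  24  16  13  20  29  61 134 138 139 134 128  93  40  24  19  55  41  14   6  23  11  16  45  63  55  52  59  55  40  50  99 116 118 118 117 119  87  50  55  54  78 104
282  24  18  22  1
[... 8467 characters left out ...]
  50  47  45  52  58  60  59  64  67  62  59  57  62  64  62  48   8   5   0  20   7   4   0  50  64  56  58  52 133 161 155 148 147 149 151 149 143 141 140 139
302  65  62  64  66  59  71  65  59  63  57  65  57  58  63  62  59  64  62  67  50  15   6   9   4   5   1  15  89 104  99  96  91  86  89  92  70  57  58  59  56  53  48 130 152
304  68  64  68  60  55  67  62  62  58  64  59  60  64  57  57  59  59  57  64  63  65  54  31  15  27  60  69  79  90  91  88  89  87  92  91  71  59  63  61  61  58  61  58  64
306  64  61  57  58  65  58  59  61  65  65  67  61  64  63  59  62  59  68  63  65  64  59  60  66  62  59  61  85  87  94  89  90  91  90  90  73  55  54  59  57  58  60  61  61
```

```bash
python3 - <<'E'
from h import *
o=bot.get_obs();p=np.array(o['tool_pos']);print(p,o['grip_width'],o['time'],o['joint_positions'])
for d in [(-95,-37,66),(95,-37,66),(-95,37,66),(95,37,66),(0,-9.5,0),(0,9.5,0),(5.4,-9.5,0),(25,-9.5,0),(5.4,-9.5,66)]:
    print(d,proj('side',p+d)[0].round(1))
# outline of gripper in s2: diff with original
A,C=[cv2.GaussianBlur(cv2.imread('pics/'+f),(3,3),0).astype(int) for f in('side0.png','s2.png')]
D=(abs(A-C).max(2)>14)
for r in range(262,310): print(r,''.join('#' if v else '.' for v in D[r,280:380]))
E
```

```text
[562.50348695 -98.71152725  76.33165028] 9.792808346588933 3.8 [-3.07827418e-01  5.35807820e-01  1.54970189e+00 -1.27019907e-04
  1.05604813e+00 -2.93754819e-01]
(-95, -37, 66) [293.8 299.5]
(95, -37, 66) [367.8 292. ]
(-95, 37, 66) [291.7 277.2]
(95, 37, 66) [363.4 270.2]
(0, -9.5, 0) [330.1 302.9]
(0, 9.5, 0) [329.3 297.3]
(5.4, -9.5, 0) [332.1 302.7]
(25, -9.5, 0) [339.4 302. ]
(5.4, -9.5, 66) [331.8 287.2]
262 ########################################################################################............
263 ########################################################################################............
264 ################################################################...........#############............
265 ###........############################################.########...........##############...........
266 ###........#####################################......#..#######...........##############...........
267 ####.......#####################...######................#######..#######################...........
268 ####.......###################...##########.........
[... 3653 characters left out ...]
#############.........###.....#######################################.
304 ########################################################....########################################
305 #######################################################.....########################################
306 #######################################################......#######################################
307 ########################################################....########################################
308 ########################################################....###################.#############.######
309 #########################################################...##################....#########....#####
```

```bash
python3 -m jog '[[0,0,0,0,0,0],[0,0,0,0,0,0],[0,0,0,0,0,0],[0,0,0,0,0,0],[0,0,0,0,0,0],[0,0,0,0,0,0]]' 65
python3 -m jog '[[0,0,4,0,0,0],[0,0,4,0,0,0],[0,0,4,0,0,0],[0,0,4,0,0,0],[0,0,4,0,0,0]]' 65
python3 -m jog '[[0,0,0,0,0,0],[0,0,0,0,0,0],[0,0,0,0,0,0],[0,0,0,0,0,0],[0,0,0,0,0,0],[0,0,0,0,0,0],[0,0,0,0,0,0]]' 10
```

```text
time: 4.4
tool_pos: [562.5, -98.7, 76.3]
tcp_rot: [3.142, 0.0, 1.557]
contact_force: [-0.0, -0.3, -0.3]
grip_width: 52.9
finger_force: 0.0
time: 4.9
tool_pos: [562.4, -98.7, 55.8]
tcp_rot: [-3.141, 0.0, 1.557]
contact_force: [-0.7, -1.1, -0.3]
grip_width: 59.5
finger_force: 0.0
time: 5.6
tool_pos: [563.7, -99.1, 56.8]
tcp_rot: [3.139, 0.001, 1.557]
contact_force: [4.2, -0.9, 0.3]
grip_width: 18.1
finger_force: 29.8
```

```bash
python3 -m jog '[[0,0,0,0,0,0],[0,0,0,0,0,0],[0,0,0,0,0,0],[0,0,0,0,0,0],[0,0,4,0,0,0],[0,0,4,0,0,0],[0,0,4,0,0,0],[0,0,0,0,0,0]]' 55
python3 -m jog '[[0,0,0,0,0,0],[0,0,0,0,0,0],[0,0,0,0,0,0],[0,0,0,0,0,0],[0,0,0,0,0,0],[0,0,0,0,0,0],[0,0,0,0,0,0]]' 10
python3 - <<'E'
from h import *
snap('side','s3.png'); B=cv2.imread('pics/s3.png').max(2)
for r in range(278,312,2): print(r,' '.join('%3d'%v for v in B[r,312:350]))
o=bot.get_obs();p=np.array(o['tool_pos']);print(p,proj('side',[p+[0,-9.5,0],p+[0,-9.5,30],p+[0,-9.5,35]]).round(1))
E
```

```text
time: 6.4
tool_pos: [561.9, -98.5, 43.4]
tcp_rot: [-3.14, -0.0, 1.557]
contact_force: [0.3, 0.1, 0.2]
grip_width: 50.8
finger_force: 0.0
time: 7.1
tool_pos: [563.5, -99.1, 44.7]
tcp_rot: [3.139, 0.001, 1.557]
contact_force: [3.9, -0.5, 0.1]
grip_width: 19.1
finger_force: 30.0
278  64  64  68  67  61  63  63  65  60  70  63  60  67  58  63  55  66  59  65  55  60  63  60  66  75  45  24  16  18  14  14  17  21  21  25  27  20  11
280  63  62  66  70  58  66  60  67  51  48  39  36  39  41  29  11  12   0   0   4  13   5   5  17   4  10  14   9  20  12  17   0   1  12   8  19   9  18
282   5  13  15   7   5   4  11   8  23   3   6  15  14   0   0  25  16  33  36  30  41  52  46  43  29  37  37  37  28  19  23   6   6   7  54  44  29  32
284  33  49  43  54  60  56  47  36  31  32  26  22  18  13  15   6   2   0   2   0  23  27  47  33  17  16  25  19  19  21  19  21  19  13  39  65  75  75
286  19  18  47  29  18   5  12  20  14  13   1  12  22   0  36  24  21  21  27  38  26  42  35  46  17  10  15  16  21  35  13  32   9   9  48  51  38  25
288  36  37  39  21   6   4   3  22   7  21
[... 1215 characters left out ...]
3  62  63  65  58  57  62  66  61  65  59  63  61  65  66  65  56  23  21  31  64  68  60  57  79  99  92  87  86  87  90  93  76  61  61  61  58
306  65  59  66  57  63  60  61  66  59  66  59  59  61  60  62  64  65  66  61  64  67  61  62  57  64  59  83  90  94  87  91  84  87  68  52  61  55  63
308  59  62  63  63  61  58  64  57  59  62  60  61  59  64  62  58  63  62  62  59  61  61  62  63  65  60  84  90  88  95  84 167 201 172 108  56  58  65
310  55  56  63  62  64  59  64  60  61  58  63  59  61  63  60  66  64  64  68  55  64  64  65  69  66  62  55  78  91  92  91  82  82  86  65  59  65  57
[563.45529818 -99.04472485  44.7164362 ] [[330.6 310.1]
 [330.5 303.3]
 [330.5 302.2]]
```

```bash
python3 -m jog '[[0,-5.2,-9,0,0,0],[0,-8,-6.7,0,0,0],[0,-9.8,-3.5,0,0,0],[0,-10.4,0,0,0,0]]' 10
```

```text
time: 7.55
tool_pos: [529.9, -99.0, 65.2]
tcp_rot: [3.139, 0.002, 1.557]
contact_force: [-0.0, -1.6, 6.8]
grip_width: 19.4
finger_force: 30.0
```

```bash
python3 - <<'E'
from h import *
snap('side','s4.png')
o=bot.get_obs();print(o['tool_pos'],o['contact_force'],o['grip_width'],o['finger_force'])
E
```

```text
[527.31211633 -98.77904947  64.66997417] [-2.41369148 -5.55646507  7.06506232] 19.507077567292 30.00559687614441
```

```bash
python3 -m jog '[[0,-9.8,3.5,0,0,0],[0,-8,6.7,0,0,0],[0,-5.2,9,0,0,0],[0,-1.8,10.3,0,0,0],[0,1.8,10.3,0,0,0],[0,5.2,9,0,0,0],[0,8,6.7,0,0,0]]' 10
python3 -m jog '[[0,9.8,3.5,0,0,0],[0,10.4,0,0,0,0],[0,9.8,-3.5,0,0,0],[0,8,-6.7,0,0,0],[0,5.2,-9,0,0,0],[0,1.8,-10.3,0,0,0],[0,-1.8,-10.3,0,0,0]]' 10
```

```text
time: 8.3
tool_pos: [520.5, -97.3, 7.9]
tcp_rot: [3.14, -0.001, 1.556]
contact_force: [3.5, 7.1, 13.2]
grip_width: 18.6
finger_force: 30.0
time: 9.0
tool_pos: [563.8, -99.0, 43.9]
tcp_rot: [3.14, 0.0, 1.556]
contact_force: [6.2, -1.3, -3.2]
grip_width: 19.2
finger_force: 30.0
```

```bash
python3 -m jog '[[0,-5.2,-9,0,0,0],[0,-8,-6.7,0,0,0],[0,-9.8,-3.5,0,0,0],[0,-10.4,0,0,0,0],[0,-9.8,3.5,0,0,0],[0,-8,6.7,0,0,0],[0,-5.2,9,0,0,0],[0,-1.8,10.3,0,0,0],[0,1.8,10.3,0,0,0]]' 10
python3 -m jog '[[0,5.2,9,0,0,0],[0,8,6.7,0,0,0],[0,9.8,3.5,0,0,0],[0,10.4,0,0,0,0],[0,9.8,-3.5,0,0,0],[0,8,-6.7,0,0,0],[0,5.2,-9,0,0,0],[0,1.8,-10.3,0,0,0],[0,-1.8,-10.3,0,0,0]]' 10
python3 - <<'E'
from h import *
import det
t=snap('top','t5.png'); s=snap('side','s5.png')
det.det('side',['mark_tip','slide'],1); det.det('top',['mark_tip','slide'],1)
a=cv2.resize(t[262:300,260:320],(600,380),interpolation=cv2.INTER_CUBIC)
b=cv2.resize(s[215:270,265:325],(240,220),interpolation=cv2.INTER_CUBIC)
print([at_z('side',(289,y),100)[1].round(1) for y in range(230,250,4)])
o=np.zeros((600,600,3),np.uint8);o[:380]=a;o[380:,:240]=b
cv2.imwrite('pics/c6.png',cv2.convertScaleAbs(o[:,:,::-1],alpha=1.8))
E
```

```text
time: 9.9
tool_pos: [507.1, -97.8, 23.9]
tcp_rot: [3.139, -0.0, 1.556]
contact_force: [3.6, 4.4, 7.2]
grip_width: 19.1
finger_force: 30.0
time: 10.8
tool_pos: [563.9, -99.0, 43.9]
tcp_rot: [3.14, 0.0, 1.556]
contact_force: [5.3, -2.0, -3.7]
grip_width: 19.1
finger_force: 30.0
side mark_tip 0.43 [275.8 244.1] 46 [279. 242.   8.   6.   0.]
side slide 0.69 [299.4 236.3] 356 [299.9 233.9  28.5  24.   29.4]
top mark_tip 0.46 [286.9 289.4] 68 [288.5 286.5   9.    7.   90. ]
top slide 0.91 [279.7 258.3] 1220 [272.  253.7  50.4  42.5  15.7]
[np.float64(153.1), np.float64(136.9), np.float64(121.0), np.float64(105.3), np.float64(89.7)]
```

View pics/c6.png

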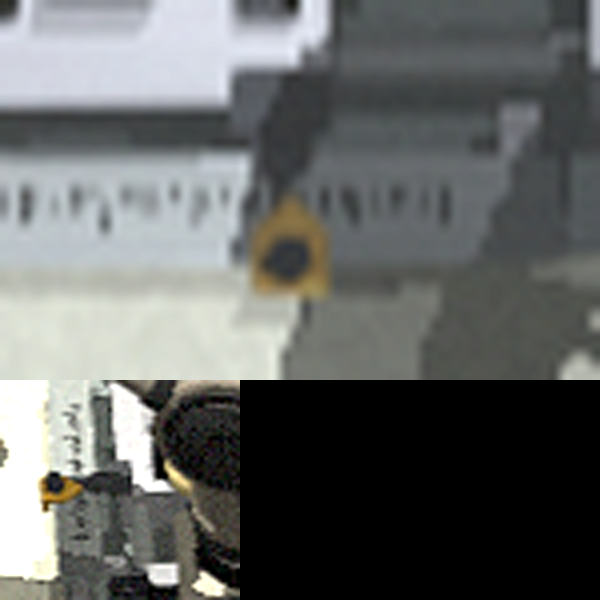

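```bash
python3 -m jog '[[0,-5.2,-9,0,0,0],[0,-8,-6.7,0,0,0],[0,-9.8,-3.5,0,0,0],[0,-10.4,0,0,0,0],[0,-9.8,3.5,0,0,0],[0,-8,6.7,0,0,0],[0,-5.2,9,0,0,0],[0,-1.8,10.3,0,0,0],[0,1.8,10.3,0,0,0]]' 10
python3 -m jog '[[0,5.2,9,0,0,0],[0,8,6.7,0,0,0],[0,9.8,3.5,0,0,0],[0,10.4,0,0,0,0],[0,9.8,-3.5,0,0,0],[0,8,-6.7,0,0,0],[0,5.2,-9,0,0,0],[0,1.8,-10.3,0,0,0],[0,-1.8,-10.3,0,0,0],[0,0,0,0,0,0],[0,0,0,0,0,0]]' 10
python3 - <<'E'
from h import *
import det
snap('top','t6.png'); det.det('top',['slide'],1)
E
python3 -m jog '[[0,1.8,10.3,0,0,0],[0,-1.8,10.3,0,0,0],[0,-5.2,9,0,0,0],[0,-8,6.7,0,0,0],[0,-9.8,3.5,0,0,0],[0,-10.4,0,0,0,0],[0,-9.8,-3.5,0,0,0]]' 10
python3 -m jog '[[0,-8,-6.7,0,0,0],[0,-5.2,-9,0,0,0],[0,-1.8,-10.3,0,0,0],[0,1.8,-10.3,0,0,0],[0,5.2,-9,0,0,0],[0,8,-6.7,0,0,0],[0,9.8,-3.5,0,0,0],[0,0,0,0,0,0]]' 10
```

```text
time: 12.0
tool_pos: [507.0, -97.6, 23.5]
tcp_rot: [3.14, -0.0, 1.556]
contact_force: [7.1, 3.3, 6.5]
grip_width: 19.5
finger_force: 30.0
time: 13.1
tool_pos: [563.6, -99.1, 43.9]
tcp_rot: [3.14, 0.001, 1.557]
contact_force: [5.2, -3.8, 1.7]
grip_width: 18.8
finger_force: 30.0
top slide 0.69 [280.3 255.5] 1407 [275.2 254.3  52.7  43.6  14.8]
time: 13.9
tool_pos: [521.1, -97.6, 8.5]
tcp_rot: [3.136, -0.0, 1.556]
contact_force: [8.7, 3.9, 6.2]
grip_width: 19.2
finger_force: 30.1
time: 14.7
tool_pos: [529.0, -99.1, 64.3]
tcp_rot: [-3.14, 0.001, 1.558]
contact_force: [-3.8, -6.1, 9.5]
grip_width: 19.1
finger_force: 30.1
```

```bash
python3 -m jog '[[0,0,0,0,0,0],[0,0,0,0,0,0],[0,0,0,0,0,0],[0,0,0,0,0,0],[0,0,0,0,0,0],[0,0,-25,0,0,0],[0,0,-30,0,0,0],[-10,0,-30,0,0,0],[-40,-10,-20,0,0,0],[-45,-20,0,0,0,0],[-45,-20,0,0,0,0]]' 55
python3 -m jog '[[-45,-20,0,0,0,0],[-45,-20,0,0,0,0],[-40,-20,0,0,0,0]]' 55
python3 - <<'E'
from h import *
ts=[bot.capture('top') for _ in range(4)]; ss=[bot.capture('side') for _ in range(4)]
t=np.mean(ts,0); s=np.mean(ss,0); np.save('t7.npy',t); np.save('s7.npy',s)
a=cv2.resize(t[262:300,265:313].astype(np.uint8),(576,456),interpolation=cv2.INTER_CUBIC)
b=cv2.resize(s[225:260,265:313].astype(np.uint8),(192,140),interpolation=cv2.INTER_CUBIC)
o=np.zeros((600,600,3),np.uint8);o[:456,:576]=a;o[458:598,:192]=b
cv2.imwrite('pics/c7.png',cv2.convertScaleAbs(o[:,:,::-1],alpha=1.6))
G=t.mean(2).round().astype(int)
for r in range(274,292): print(r,' '.join('%3d'%v for v in G[r,274:302]))
print('R-B')
D=(t[...,0]-t[...,2]).round().astype(int)
for r in range(278,292): print(r,' '.join('%3d'%v for v in D[r,280:298]))
E
```

```text
time: 15.8
tool_pos: [476.9, -238.7, 169.4]
tcp_rot: [3.14, 0.001, 1.558]
contact_force: [0.5, -1.1, -0.2]
grip_width: 50.2
finger_force: 0.0
time: 16.1
tool_pos: [414.2, -368.5, 168.5]
tcp_rot: [3.141, 0.0, 1.556]
contact_force: [0.0, 0.4, 0.4]
grip_width: 50.4
finger_force: 0.0
274  43  43  43  43  42  43  43  43  43  42  42  55  55  55  56  57  56  53  53  53  56  56  55  55  54  55  54  54
275  43  42  43  42  43  42  43  42  48  42  42  48  48  54  56  57  55  52  53  52  56  55  55  55  55  55  55  54
276  48  48  48  48  48  49  48  49  55  43  42  42  42  52  57  64  61  60  57  55  55  55  54  55  54  55  55  55
277  76  76  77  77  78  78  90  91  91  88  89  89  89  61  61  72  68  64  57  59  90  91  91  91  91  91  92  91
278 103 104 104 104 104 104 116 117 117 118 118 118 118  77  62  65  67  62  55  90 117 117 118 118 118 119 119 118
279 111 112 112 112 112 112 112 113 113 113 114 114 113 100  80  58  58  58  86 114 115 115 115 116 116 116 117 116
280 105 106 114  94 115 106 107 116 102 115 107 102 115  98 109  66  53  91 102 117  99 108 118 108 118  95 108 118
281  94
[... 1636 characters left out ...]
  -4  -6  -8  -6
283  -6  -6  -7  -8  -6  -6   2  42  59  59  46  12  -6  -7  -7  -5  -7  -6
284  -7  -8  -8  -7  -7   8  39  57  57  56  56  46   4  -8  -8  -6  -7  -7
285  -8  -7  -8  -7  -8  36  56  42  34  35  42  54  36  -8  -8  -8  -7  -8
286  -8  -7  -8  -7  -8  45  54   8  -6  -6   4  58  44  -7  -8  -8  -8  -7
287  -8  -8  -8  -8  -9  45  38  -5  -6  -6  -6  52  44  -6  -7  -6  -7  -6
288  -4  -4  -4  -4  -4  46  29  -5  -6  -6  -1  50  46  -1  -2  -1  -2  -2
289   3   4   3   4   4  45  34  18   1  10  33  56  45   4   3   4   4   3
290   4   4   4   3   4  34  40  43  26  28  45  43  38   4   4   4   3   4
291   4   4   4   3   4  16  25  29  25  21  22  20  18   4   4   4   4   4
```

View pics/c7.png

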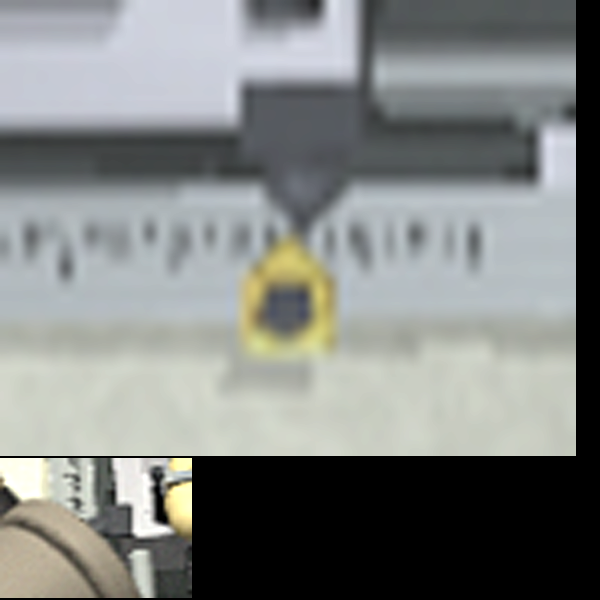

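```bash
python3 -m jog '[[45,20,0,0,0,0],[45,20,0,0,0,0],[45,20,0,0,0,0],[45,20,0,0,0,0],[45,19,0,0,0,0],[44,15,0,0,0,0],[0,0,30,0,0,0],[0,0,30,0,0,0],[0,0,30,0,0,0],[0,0,14,0,0,0],[0,0,0,0,0,0],[0,0,0,0,0,0]]' 55
python3 -m jog '[[0,0,0,0,0,0],[0,0,0,0,0,0],[0,0,0,0,0,0],[0,0,0,0,0,0],[0,0,0,0,0,0],[0,0,0,0,0,0],[0,0,0,0,0,0]]' 10
```

```text
time: 17.7
tool_pos: [533.5, -98.5, 65.1]
tcp_rot: [3.141, 0.0, 1.558]
contact_force: [-0.4, 0.0, 0.3]
grip_width: 50.6
finger_force: 0.0
time: 18.4
tool_pos: [532.8, -99.5, 64.5]
tcp_rot: [-3.141, 0.0, 1.557]
contact_force: [-3.2, -2.1, 1.0]
grip_width: 19.0
finger_force: 30.0
```

```bash
python3 -m jog '[[0,7,0.3,0,0,0],[0,9.8,3.5,0,0,0],[0,8,6.7,0,0,0],[0,5.2,9,0,0,0],[0,1.8,10.3,0,0,0],[0,-1.8,10.3,0,0,0],[0,0,0,0,0,0],[0,0,0,0,0,0]]' 10
python3 -m jog '[[0,0,0,0,0,0],[0,0,0,0,0,0],[0,0,0,0,0,0],[0,0,0,0,0,0],[0,0,0,0,0,0],[0,0,-25,0,0,0],[0,0,-35,0,0,0],[-10,0,-40,0,0,0],[-40,-10,-30,0,0,0],[-45,-20,0,0,0,0],[-45,-20,0,0,0,0],[-45,-20,0,0,0,0]]' 55
python3 -m jog '[[-45,-20,0,0,0,0],[-45,-20,0,0,0,0],[0,0,0,0,0,0]]' 55
cat > meas.py <<'E'
from h import *
def ptr(t):
    G=t.mean(2); c=[]
    for r,h in((278,6),(279,5)):
        k=np.arange(276,300); d=np.clip(116-G[r,276:300],0,None); d[d<12]=0
        c.append((k*d).sum()/d.sum())
    return c
def tab(t):
    D=t[...,0]-t[...,2]; c=[]
    for r in(282,283,284,285,286):
        k=np.arange(280,298); d=np.clip(D[r,280:298]+7,0,None); d[d<5]=0
        c.append((k*d).sum()/d.sum())
    return c
E
python3 - <<'E'
from meas import *
t=np.mean([bot.capture('top') for _ in range(4)],0); np.save('t8.npy',t)
t0=cv2.imread('pics/top0.png')[:,:,::-1].astype(float)
for x in(t0,np.load('t7.npy'),t): print(np.round(ptr(x),2),np.round(tab(x),2))
G=t.mean(2).round().astype(int)
for r in range(276,284): print(r,' '.join('%3d'%v for v in G[r,276:300]))
E
```

```text
time: 19.2
tool_pos: [563.0, -99.7, 23.7]
tcp_rot: [-3.141, -0.0, 1.556]
contact_force: [1.4, -0.1, -1.6]
grip_width: 19.2
finger_force: 30.0
time: 20.4
tool_pos: [489.9, -284.4, 154.3]
tcp_rot: [3.141, 0.001, 1.557]
contact_force: [0.9, 0.1, -0.2]
grip_width: 50.2
finger_force: 0.0
time: 20.7
tool_pos: [446.5, -377.7, 153.7]
tcp_rot: [-3.141, 0.002, 1.551]
contact_force: [-0.6, 0.3, -0.4]
grip_width: 50.4
finger_force: 0.0
[281.36 282.07] [288.5  288.59 288.51 288.5  288.52]
[288.68 289.75] [288.49 288.61 288.51 288.49 288.52]
[287.78 288.6 ] [288.49 288.61 288.51 288.48 288.52]
276  49  48  48  49  49  48  43  44  43  43  55  57  65  64  61  49  55  54  56  55  55  55  55  55
277  77  78  78  77  91  92  88  89  89  90  57  61  68  62  69  50  90  90  91  91  92  92  92  92
278 104 104 105 105 117 117 118 119 118 119  67  62  66  58  67  51 117 118 118 118 119 119 119 120
279 112 113 113 113 114 113 113 114 114 114  96  67  58  58  66  87 115 115 115 116 116 116 116 117
280 115  95 116 107 107 116 102 116 108 103 117  75  68  56  86 117 104 118 100 108 118 110 118  96
281 116  76 116  96  88 117  83 117  97  82 117  71  78  67  96 118  84 118  72  91 119  99 119  66
282 115 105 116  95  84 116  99 116  95  89 116  78  93  94  90 117  83 117  83  82 118  97 117  86
283 116 116 116  90 105 116 116 116 106 107 102  97 109 110  96 110 100 117 106  83 118 107 117 107
```

```bash
python3 - <<'E'
from h import *
t=np.load('t8.npy'); D=(t[...,0]-t[...,2]).round().astype(int); G=t.mean(2).round().astype(int)
print('R-B');
for r in range(192,234): print(r,' '.join('%3d'%v for v in D[r,396:426]))
print('gray')
for r in range(196,234,2): print(r,' '.join('%3d'%v for v in G[r,396:426]))
for q in [(x,y) for x in (400,421) for y in (206,228)]: print(q,at_z('top',q,96)[:2].round(1),at_z('top',q,0)[:2].round(1))
E
```

```text
R-B
192  37  37  35  37  35  37  36  35  34  36  38  38  39  35  34  33  33  33  31  28  26  24  24  24  23  20  19  18  18  18
193  10   9  10  10  10  10   9   9  11  13  17  24  30  33  34  34  34  32  19  10   9   8   8   8   8   9   9   9   8   9
194   6   6   6   6   6   6   6   5   6   9  15  24  34  40  40  40  41  38  19   6   6   6   6   6   5   6   6   6   6   5
195   6   6   5   6   6   6   6   6   6   9  16  24  34  40  40  40  40  38  18   7   6   6   6   6   6   6   6   6   6   6
196   5   5   5   6   5   6   5   6   6   8  16  28  35  40  40  40  41  37  18   7   6   6   6   6   6   6   5   5   6   5
197   5   5   5   6   6   6   5   6   5   8  15  28  34  39  40  40  41  37  18   6   6   6   6   5   5   6   6   6   5   5
198   6   6   5   6   6   6   6   6   5   8  16  28  35  39  40  40  40  37  18   6   5   6   6   6   5   6   6   6   6   6
199   6   6   6   5   6   6   6   5   5   8  15  28  35  39  40  40  40  38  18   6   6   6   6   5   6   5   6   5   6   6
200   6   6   5   6   6   6   6   6   5   8  15  31  38  43  44  44  45  41  19   6   6   6   5   6   6 
[... 5944 characters left out ...]
  49  56  62 115 121 122 122 121
226 106 108 108  49  37  37  38  38  39  39  38  53  63  59  64  63  62  49  39  39  57  90 102 121 123 124 125 123 123 122
228 106 106 107  95  78  78  78  80  83  82  84  84  84  81  80  78  80  91  92 111 124 122 123 122 120 122 125 125 122 121
230 108 107 107 106 104 104 106 107 107 105 107 108 107 105 106 115 126 128 127 127 126 125 124 123 124 125 124 122 121 125
232 132 131 132 131 128 128 129 128 127 128 127 127 127 127 128 128 125 128 130 126 125 124 126 126 127 127 125 124 126 125
(400, 206) [ 674.6 -233.3] [ 689.8 -249.6]
(400, 228) [ 608.  -231.1] [ 618.6 -247.2]
(421, 206) [ 673.3 -296.3] [ 688.5 -317. ]
(421, 228) [ 606.8 -293.9] [ 617.3 -314.3]
```

```bash
python3 plan.py 638 -269 150 -0.033 11 | sed -n '1p;4p;6p;8p;11p'; python3 plan.py 638 -269 150 -0.033 11
```

```text
[9.5, 17.0, 0.4, -0.0, -0.0, 0.145]
[15.8, 11.4, 0.4, -0.0, -0.0, 0.145]
[18.4, 6.4, 0.4, -0.0, -0.0, 0.145]
[19.5, 0.9, 0.3, -0.0, -0.0, 0.145]
[18.0, -7.3, 0.3, -0.0, -0.0, 0.145]
[9.5, 17.0, 0.4, -0.0, -0.0, 0.145]
[11.9, 15.4, 0.4, -0.0, -0.0, 0.145]
[14.0, 13.6, 0.4, -0.0, -0.0, 0.145]
[15.8, 11.4, 0.4, -0.0, -0.0, 0.145]
[17.3, 9.0, 0.4, -0.0, -0.0, 0.145]
[18.4, 6.4, 0.4, -0.0, -0.0, 0.145]
[19.1, 3.7, 0.4, -0.0, -0.0, 0.145]
[19.5, 0.9, 0.3, -0.0, -0.0, 0.145]
[19.4, -1.9, 0.3, -0.0, -0.0, 0.145]
[18.9, -4.7, 0.3, -0.0, -0.0, 0.145]
[18.0, -7.3, 0.3, -0.0, -0.0, 0.145]
```

```bash
python3 -m jog '[[10,17,0,0,0,0.145],[12,15,0,0,0,0.145],[14,14,0,0,0,0.145],[16,11,0,0,0,0.145],[17,9,0,0,0,0.145],[18,6,0,0,0,0.145],[19,4,0,0,0,0.145],[19,1,0,0,0,0.145],[19,-2,0,0,0,0.145],[19,-5,0,0,0,0.145],[18,-7,0,0,0,0.145],[0,0,0,0,0,0]]' 100
python3 plan.py 638 -269 20 -0.033 1
```

```text
time: 22.1
tool_pos: [638.5, -266.7, 153.5]
tcp_rot: [-3.141, -0.0, -0.036]
contact_force: [0.5, -0.3, -0.7]
grip_width: 92.1
finger_force: 0.0
[-0.5, 2.4, 133.5, -0.001, -0.0, -0.003]
```

```bash
python3 -m jog '[[0,2.4,25,0,0,0],[0,0,25,0,0,0],[0,0,25,0,0,0],[0,0,20,0,0,0],[0,0,15,0,0,0],[0,0,10,0,0,0],[0,0,8,0,0,0],[0,0,0,0,0,0]]' 100
python3 -m jog '[[0,0,4,0,0,0],[0,0,0,0,0,0],[0,0,0,0,0,0],[0,0,0,0,0,0],[0,0,0,0,0,0],[0,0,0,0,0,0],[0,0,0,0,0,0],[0,0,0,0,0,0],[0,0,0,0,0,0]]' 30
```

```text
time: 22.9
tool_pos: [635.9, -272.6, 25.2]
tcp_rot: [-3.141, 0.001, -0.037]
contact_force: [0.5, -0.3, 0.3]
grip_width: 91.7
finger_force: 0.0
time: 23.8
tool_pos: [636.2, -272.6, 22.0]
tcp_rot: [-3.141, 0.0, -0.038]
contact_force: [-1.7, 3.2, 3.0]
grip_width: 49.9
finger_force: 29.8
```

```bash
python3 -m jog '[[-5,0,-1,0,0,0],[-15,0,0,0,0,0],[-20,0,0,0,0,0],[-20,0,0,0,0,0],[-20,0,0,0,0,0],[-20,0,0,0,0,0],[-20,0,0,0,0,0],[-20,0,0,0,0,0],[-20,0,0,0,0,0],[-15,0,0,0,0,0],[-5,0,0,0,0,0],[0,0,0,0,0,0]]' 30
python3 -m jog '[[0,0,0.5,0,0,0],[0,0,0.5,0,0,0],[0,0,0,0,0,0],[0,0,0,0,0,0]]' 30
```

```text
time: 25.0
tool_pos: [455.7, -266.1, 22.7]
tcp_rot: [-3.142, 0.001, -0.039]
contact_force: [-0.2, 0.1, -3.8]
grip_width: 50.0
finger_force: 29.8
time: 25.4
tool_pos: [457.0, -266.2, 22.0]
tcp_rot: [3.141, -0.001, -0.038]
contact_force: [0.1, -1.7, -2.3]
grip_width: 50.3
finger_force: 29.8
```

```bash
python3 -m jog '[[0,0,0,0,0,0],[0,0,0,0,0,0],[0,0,0,0,0,0],[0,0,0,0,0,0],[0,0,-25,0,0,0],[0,0,-35,0,0,0],[0,0,-35,0,0,0],[20,0,-15,0,0,0],[30,0,0,0,0,0],[35,0,0,0,0,0],[36,0,0,0,0,0],[0,0,0,0,0,0]]' 75
python3 - <<'E'
from h import *
import det
s=snap('side','s9.png'); det.det('side',['mallet','mallet_head'],1); t=snap('top','t9.png'); det.det('top',['mallet','mallet_head'],1)
print(proj('side',[[468,-267,96],[468,-267,48],[578,-271,48],[440,-267,96]]).round(1),proj('top',[[468,-267,96],[578,-271,63]]).round(1))
o=bot.get_obs();print(o['tool_pos'])
a=np.vstack([s[300:420,260:460],t[210:310,380:580][:, :200]])
cv2.imwrite('pics/c8.png',cv2.resize(a[:,:,::-1],None,fx=2.7,fy=2.7,interpolation=cv2.INTER_CUBIC)[:600])
E
```

```text
time: 26.6
tool_pos: [580.5, -270.3, 131.0]
tcp_rot: [3.141, -0.002, -0.036]
contact_force: [0.7, 0.3, 0.3]
grip_width: 68.6
finger_force: 0.0
side mallet 0.8 [312.7 356.8] 1690 [332.5 361.5  37.   91.   90. ]
side mallet_head 0.8 [313.6 358.1] 1653 [333.5 363.   36.   91.   90. ]
top mallet 0.4 [411.9 220.8] 67 [409.5 235.5  47.3   7.1  87.1]
top mallet_head 0.47 [411.9 214.8] 108 [409.5 235.   50.    9.   90. ]
[[299.1 353.4]
 [300.1 363.9]
 [343.8 360.5]
 [287.6 354.7]] [[413.7 274.6]
 [411.6 238.7]]
[ 576.27732132 -270.75339179  132.18828232]
```

```bash
python3 -m jog '[[0,0,25,0,0,0],[0,0,25,0,0,0],[0,0,25,0,0,0],[0,0,25,0,0,0],[0,0,20,0,0,0],[0,0,10,0,0,0],[0,0,6,0,0,0],[0,0,0,0,0,0]]' 60
python3 -m jog '[[0,0,0,0,0,0],[0,0,0,0,0,0],[0,0,0,0,0,0],[0,0,0,0,0,0],[0,0,0,0,0,0],[0,0,0,0,0,0],[0,0,0,0,0,0]]' 10
```

```text
time: 27.7
tool_pos: [577.1, -270.7, -4.1]
tcp_rot: [3.142, 0.0, -0.038]
contact_force: [0.0, -0.2, -0.6]
grip_width: 55.2
finger_force: 0.0
time: 28.4
tool_pos: [577.6, -270.7, -3.9]
tcp_rot: [3.141, -0.001, -0.038]
contact_force: [0.3, 1.4, 2.3]
grip_width: 23.8
finger_force: 30.0
```

```bash
python3 -m jog '[[0,0,0,0,0,0],[0,0,0,0,0,0],[0,0,0,0,0,0],[-11,0,0,0,0,0],[-11,0,0,0,0,0],[0,0,0,0,0,0]]' 50
python3 -m jog '[[0,0,0,0,0,0],[0,0,0,0,0,0],[0,0,0,0,0,0],[0,0,0,0,0,0],[0,0,0,0,0,0],[0,0,0,0,0,0]]' 10
python3 -m jog '[[0,0,-3,0,0,0],[0,0,-10,0,0,0],[0,0,-20,0,0,0],[0,0,-30,0,0,0],[0,0,-30,0,0,0],[0,0,-20,0,0,0],[0,0,0,0,0,0],[0,0,0,0,0,0]]' 10
python3 - <<'E'
from h import *
import det
s=snap('side','s10.png'); det.det('side',['mallet'],1)
o=bot.get_obs();p=o['tool_pos'];print(p,o['moment'],o['contact_force'])
z=p[2]+3.9; h=np.array([p[0]-87.5,p[1]+3.4,z])
c=[h+[dx,dy,dz] for dx in(-28,28) for dy in(-25,25) for dz in(0,96)]
print(proj('side',c).round(1)); e=[h+[200,-7+d,48+k] for d in(-12,12) for k in(-15,15)];print(proj('side',e).round(1))
cv2.imwrite('pics/c9.png',cv2.resize(s[260:400,240:440,::-1],(800,560),interpolation=cv2.INTER_CUBIC))
E
```

```text
time: 29.0
tool_pos: [554.1, -269.6, -4.4]
tcp_rot: [-3.141, 0.001, -0.039]
contact_force: [0.4, 0.6, 0.1]
grip_width: 46.2
finger_force: 0.0
time: 29.6
tool_pos: [555.7, -269.7, -4.1]
tcp_rot: [3.141, -0.001, -0.038]
contact_force: [1.7, 0.5, -0.6]
grip_width: 23.9
finger_force: 30.0
time: 30.4
tool_pos: [554.9, -269.6, 108.5]
tcp_rot: [-3.141, 0.0, -0.038]
contact_force: [-0.8, -0.0, -5.0]
grip_width: 24.2
finger_force: 30.0
side mallet 0.69 [304.  336.2] 1512 [332.4 334.3  39.4  97.7  85.2]
[ 554.27256556 -269.16618155  107.12530735] [-0.00241159 -0.30940037 -0.02427303] [ 0.37492958  0.17428157 -4.6862965 ]
[[287.4 359.7]
 [284.5 337.1]
 [286.  342.3]
 [283.2 319.3]
 [310.6 357.2]
 [309.  334.5]
 [308.7 339.9]
 [307.1 316.8]]
[[381.4 339.9]
 [382.  332.7]
 [379.6 331.6]
 [380.2 324.4]]
```

```bash
python3 - <<'E'
from h import *
m=bot.outline_of('mallet','side')[0]['mask']
for c in range(282,388,5):
    y=np.nonzero(m[:,c])[0]; print(c,(y.min(),y.max(),len(y)) if len(y) else None)
E
```

```text
282 None
287 (np.int64(319), np.int64(355), 37)
292 (np.int64(318), np.int64(357), 40)
297 (np.int64(318), np.int64(357), 40)
302 (np.int64(318), np.int64(356), 39)
307 (np.int64(318), np.int64(356), 39)
312 (np.int64(330), np.int64(343), 14)
317 (np.int64(330), np.int64(343), 14)
322 None
327 None
332 None
337 None
342 None
347 None
352 (np.int64(327), np.int64(336), 10)
357 (np.int64(326), np.int64(339), 14)
362 (np.int64(325), np.int64(338), 14)
367 (np.int64(324), np.int64(338), 15)
372 (np.int64(325), np.int64(337), 13)
377 (np.int64(324), np.int64(337), 14)
382 None
387 None
```

```bash
python3 -m jog '[[0,0,-20,0,0,0],[0,0,-30,0,0,0],[0,0,-35,0,0,0],[0,0,-35,0,0,0],[0,0,-25,0,0,0],[0,0,-10,0,0,0],[0,0,0,0,0,0]]' 10; python3 plan.py 624 149 262 -0.038 12 | tail -1
```

```text
time: 31.25
tool_pos: [555.5, -269.9, 263.9]
tcp_rot: [3.141, -0.001, -0.038]
contact_force: [0.3, 0.6, -4.9]
grip_width: 23.8
finger_force: 30.0
[4.4, -35.1, 0.2, 0.0, -0.0, -0.0]
```

```bash
python3 -m jog '[[2,-15,0,0,0,0],[4,-30,0,0,0,0],[5,-42,0,0,0,0],[5,-42,0,0,0,0],[5,-42,0,0,0,0],[6,-42,0,0,0,0],[6,-42,0,0,0,0],[5,-42,0,0,0,0],[5,-42,0,0,0,0],[5,-42,0,0,0,0],[3,-28,0,0,0,0],[2,-12,0,0,0,0]]' 10
python3 -m jog '[[0,0,0,0,0,0],[0,0,0,0,0,0]]' 10
python3 plan.py 624 149 262 -0.038 1
python3 - <<'E'
from h import *
import det
t=snap('top','t11.png'); det.det('top',['mallet','mallet_head'],1); s=snap('side','s11.png'); det.det('side',['mallet_head','punch_top'],1)
p=bot.get_obs()['tool_pos'];z=p[2]+3.9; h=np.array([p[0]-87.5,p[1]+3.4,z])
c=[h+[dx,dy,dz] for dx in(-28,28) for dy in(-25,25) for dz in(0,96)]
for n in('top','side'): print(n,proj(n,c).round(1).tolist(),proj(n,[h+[0,0,96],h,[536.5,152,222]]).round(1).tolist())
o=np.hstack([cv2.resize(t[160:300,210:350],(400,400)),cv2.resize(s[140:280,250:390],(400,400))])
cv2.imwrite('pics/c10.png',o[:,:,::-1])
E
```

```text
time: 32.45
tool_pos: [623.0, 152.7, 261.0]
tcp_rot: [-3.142, 0.004, -0.034]
contact_force: [0.9, -0.1, -4.3]
grip_width: 23.6
finger_force: 30.0
time: 32.65
tool_pos: [623.9, 148.2, 262.6]
tcp_rot: [3.14, 0.002, -0.038]
contact_force: [0.8, -0.6, -4.7]
grip_width: 23.7
finger_force: 30.0
[0.1, -0.8, 0.6, 0.001, 0.002, -0.0]
top mallet 0.72 [264.2 246.8] 616 [261.5 243.5  37.   21.   90. ]
top mallet_head 0.89 [263.2 247.7] 653 [262.  243.5  37.   22.   90. ]
side mallet_head 0.96 [314.8 169.5] 1243 [339.8 169.1  38.7  87.   83.7]
side punch_top 0.56 [310.9 203.1] 103 [309.5 198.   10.   11.   90. ]
top [[275.3, 260.8], [271.1, 259.0], [256.2, 261.1], [250.4, 259.4], [275.1, 239.4], [271.0, 235.9], [256.0, 239.8], [250.3, 236.3]] [[260.7, 247.6], [265.6, 250.2], [267.4, 251.5]]
side [[299.2, 192.3], [297.3, 164.5], [297.8, 180.1], [295.8, 152.3], [320.0, 190.5], [319.0, 162.7], [318.1, 178.3], [317.0, 150.6]] [[307.3, 157.5], [308.8, 185.2], [309.3, 197.5]]
```

View pics/c10.png

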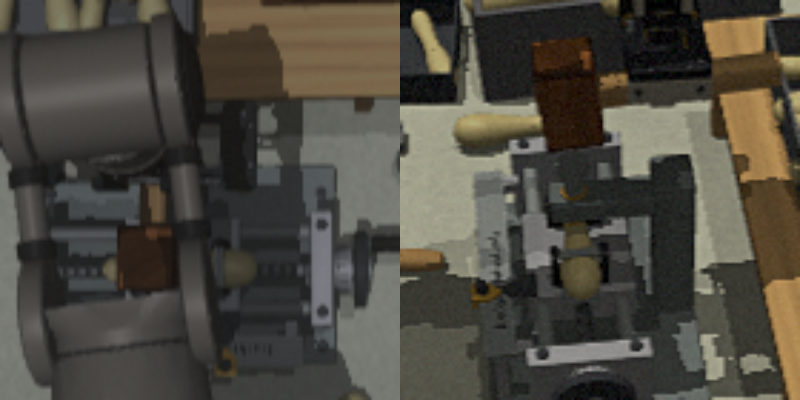

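```bash
python3 -m jog '[[0,0,16,0,0,0],[0,0,26,0,0,0],[0,0,26,0,0,0],[0,0,1,0,0,0]]' 10; python3 - <<'E'
from h import *
s=snap('side','s12.png')
o=bot.get_obs(); print(o['tool_pos'],o['tcp_rot'],o['contact_force'],o['moment'])
E
python3 -m jog '[[0,0,0,0,0,0]]' 10
```

```text
time: 33.35
tool_pos: [624.9, 148.2, 193.5]
tcp_rot: [3.142, -0.001, -0.039]
contact_force: [1.6, -0.5, 0.2]
grip_width: 24.0
finger_force: 30.0
[624.88450886 148.23338747 194.68076871] [ 3.14151580e+00 -1.08102383e-03 -3.91996540e-02] [ 1.90862998  0.02985506 -0.13697764] [-0.02751985 -0.38898558  0.06495985]
time: 33.5
tool_pos: [624.9, 148.3, 196.0]
tcp_rot: [3.141, -0.002, -0.039]
contact_force: [1.4, -1.1, -0.2]
grip_width: 23.6
finger_force: 30.0
```

```bash
python3 -m jog '[[0,0,4,0,0,0],[0,0,0,0,0,0],[0,0,0,0,0,0]]' 10;python3 -m jog '[[0,0,4,0,0,0],[0,0,0,0,0,0],[0,0,0,0,0,0]]' 10; python3 - <<'E'
from h import *
m0=None
s=snap('side','s13.png'); r=bot.outline_of('mallet_head','side')[0]; m=r['mask']
for c in range(292,380,6):
    y=np.nonzero(m[:,c])[0]; print(c,(y.min(),y.max()) if len(y) else None,end=' ')
p=bot.get_obs()['tool_pos'];z=p[2]+3.9; h=np.array([p[0]-87.5,p[1]+3.4,z])
c=[h+[dx,dy,dz] for dx in(-28,28) for dy in(-25,25) for dz in(0,96)]
print(proj('side',c).round(1).tolist(),proj('side',[h+[200,-7-12,48+15],h+[200,-19,33]]).round(1).tolist())
E
```

```text
time: 33.8
tool_pos: [625.3, 148.6, 192.1]
tcp_rot: [3.141, -0.003, -0.038]
contact_force: [3.0, -2.1, 4.3]
grip_width: 23.5
finger_force: 30.0
time: 34.1
tool_pos: [626.8, 148.6, 188.9]
tcp_rot: [-3.141, -0.007, -0.039]
contact_force: [8.4, -2.2, 6.3]
grip_width: 23.8
finger_force: 30.0
292 None 298 None 304 (np.int64(170), np.int64(207)) 310 (np.int64(170), np.int64(207)) 316 (np.int64(170), np.int64(207)) 322 (np.int64(177), np.int64(194)) 328 (np.int64(183), np.int64(194)) 334 None 340 None 346 None 352 None 358 None 364 (np.int64(184), np.int64(195)) 370 (np.int64(184), np.int64(195)) 376 (np.int64(184), np.int64(195)) [[301.5, 212.1], [299.7, 186.2], [300.1, 199.9], [298.2, 174.0], [321.6, 210.3], [320.6, 184.4], [319.7, 198.2], [318.7, 172.2]] [[383.3, 186.6], [382.7, 194.7]]
```

```bash
python3 -m jog '[[0,0,-20,0,0,0],[0,0,-22,0,0,0],[0,0,0,0,0,0],[0,0,0,0,0,0],[0,0,21,0,0,0],[0,0,22,0,0,0],[0,0,0,0,0,0],[0,0,0,0,0,0]]' 10; python3 -m jog '[[0,0,-15,0,0,0],[0,0,-30,0,0,0],[0,0,-30,0,0,0],[0,0,0,0,0,0],[0,0,0,0,0,0]]' 10; python3 plan.py 560 -269 262 -0.038 12 | tail -1
```

```text
time: 35.0
tool_pos: [624.0, 148.9, 184.3]
tcp_rot: [3.141, 0.002, -0.038]
contact_force: [1.7, -0.4, -0.2]
grip_width: 23.8
finger_force: 30.0
time: 35.5
tool_pos: [623.7, 148.9, 259.4]
tcp_rot: [3.141, 0.002, -0.038]
contact_force: [-0.1, 0.5, -6.1]
grip_width: 23.4
finger_force: 30.0
[-4.0, 35.0, -0.2, 0.0, 0.0, -0.0]
```

```bash
python3 - <<'E'
from h import *
from scipy.optimize import least_squares
s=snap('side','s14.png'); m=bot.outline_of('mallet_head','side')[0]['mask']
for c in range(290,390,4):
    y=np.nonzero(m[:,c])[0]; print(c,(y.min(),y.max()) if len(y) else None,end=' ')
o=bot.get_obs();p=o['tool_pos'];print(p)
for th in(0,.1,.2,.3):
    g=np.array([p[0],p[1],p[2]+52]); Rm=R.from_euler('yz',[th,-.038])
    f=lambda v: g+Rm.apply(np.array(v)-[87.5,0,48])   # mallet frame v
    print(th,proj('side',[f(v) for v in[(-28,-25,0),(28,-25,0),(-28,25,96),(28,25,96),(200,-12,33),(200,12,63)]]).round(1).tolist())
E
```

```text
290 None 294 None 298 (np.int64(160), np.int64(184)) 302 (np.int64(146), np.int64(185)) 306 (np.int64(146), np.int64(185)) 310 (np.int64(147), np.int64(185)) 314 (np.int64(147), np.int64(186)) 318 (np.int64(147), np.int64(181)) 322 (np.int64(150), np.int64(173)) 326 (np.int64(162), np.int64(173)) 330 None 334 None 338 None 342 None 346 None 350 None 354 None 358 (np.int64(168), np.int64(177)) 362 (np.int64(165), np.int64(177)) 366 (np.int64(166), np.int64(177)) 370 (np.int64(166), np.int64(178)) 374 (np.int64(166), np.int64(178)) 378 (np.int64(167), np.int64(179)) 382 (np.int64(168), np.int64(176)) 386 None [623.1386214  148.83387525 258.00697425]
0 [[298.5, 193.5], [319.3, 192.2], [295.8, 153.6], [317.0, 152.4], [382.5, 175.8], [381.8, 161.4]]
0.1 [[296.7, 190.3], [317.5, 190.6], [297.6, 150.1], [318.9, 150.6], [381.5, 179.0], [382.0, 164.7]]
0.2 [[295.3, 187.0], [316.0, 188.9], [299.8, 146.7], [321.0, 148.9], [380.2, 182.2], [381.7, 167.9]]
0.3 [[294.4, 183.6], [314.7, 187.0], [302.5, 143.4], [323.2, 147.3], [378.4, 185.2], [381.0, 171.2]]
```

```bash
python3 -m jog '[[8,0,0,0,0,0],[0,0,0,0,0.149,0],[0,0,0,0,0,0],[0,0,0,0,0,0]]' 10; python3 - <<'E'
from h import *
s=snap('side','s15.png'); m=bot.outline_of('mallet_head','side')[0]['mask']
for c in range(294,390,4):
    y=np.nonzero(m[:,c])[0]; print(c,(y.min(),y.max()) if len(y) else None,end=' ')
o=bot.get_obs();p=o['tool_pos'];print(p,o['tcp_rot'])
E
```

```text
time: 36.0
tool_pos: [631.2, 148.7, 260.2]
tcp_rot: [3.141, -0.142, -0.038]
contact_force: [0.6, -0.1, -3.4]
grip_width: 23.7
finger_force: 30.0
294 None 298 (np.int64(154), np.int64(178)) 302 (np.int64(153), np.int64(191)) 306 (np.int64(153), np.int64(191)) 310 (np.int64(153), np.int64(190)) 314 (np.int64(152), np.int64(190)) 318 (np.int64(157), np.int64(190)) 322 (np.int64(166), np.int64(176)) 326 None 330 None 334 None 338 None 342 None 346 None 350 None 354 (np.int64(163), np.int64(169)) 358 (np.int64(162), np.int64(173)) 362 (np.int64(161), np.int64(173)) 366 (np.int64(161), np.int64(173)) 370 (np.int64(161), np.int64(172)) 374 (np.int64(160), np.int64(172)) 378 (np.int64(160), np.int64(171)) 382 (np.int64(161), np.int64(170)) 386 None [633.62410863 148.65056558 262.47504576] [-3.14123671 -0.14785542 -0.03849051]
```

```bash
python3 -m jog '[[-2.4,0,15.8,0,0,0],[-3.8,0,25.7,0,0,0],[-3.8,0,25.7,0,0,0],[0,0,0,0,0,0]]' 10; python3 -m jog '[[-0.6,0,4,0,0,0],[0,0,0,0,0,0]]' 10;  python3 -m jog '[[-0.6,0,4,0,0,0],[0,0,0,0,0,0]]' 10
```

```text
time: 36.5
tool_pos: [634.4, 148.4, 192.6]
tcp_rot: [-3.141, -0.148, -0.039]
contact_force: [2.3, 0.1, 0.6]
grip_width: 24.0
finger_force: 30.0
time: 36.7
tool_pos: [634.6, 148.5, 191.2]
tcp_rot: [-3.141, -0.151, -0.039]
contact_force: [4.3, -0.6, 2.6]
grip_width: 24.0
finger_force: 30.0
time: 36.9
tool_pos: [635.9, 148.5, 188.4]
tcp_rot: [-3.141, -0.156, -0.039]
contact_force: [7.2, -0.6, 5.8]
grip_width: 23.9
finger_force: 30.0
```

```bash
python3 -m jog '[[2,0,-15,0,0,0],[4,0,-28,0,0,0],[4,0,-30,0,0,0],[1,0,-6,0,0,0],[0,0,0,0,0,0]]' 10
python3 -m jog '[[-1,15,0,0,0,0],[-3,30,-1,0,0,0],[-5,42,-1,0,0,0],[-5,42,-1,0,0,0],[-5,42,-1,0,0,0],[-5,42,-1,0,0,0],[-5,42,-1,0,0,0],[-5,42,-1,0,0,0],[-5,42,-1,0,0,0],[-5,42,0,0,0,0],[-3,27,0,0,0,0],[-2,12,0,0,0,0]]' 10
python3 -m jog '[[0,0,0,0,0,0],[-3.8,0,25.7,0,0,0],[-4.5,0,30,0,0,0],[-4.5,0,30,0,0,0],[-4.5,0,30,0,0,0],[-4.5,0,30,0,0,0],[-4.5,0,30,0,0,0],[-3,0,20,0,0,0],[-1.5,0,10,0,0,0],[0,0,0,0,0,0],[0,0,0,0,0,0]]' 10
python3 - <<'E'
from h import *
s=snap('side','s16.png'); m=bot.outline_of('mallet_head','side')[0]['mask']
for c in range(284,400,6):
    y=np.nonzero(m[:,c])[0]; print(c,(y.min(),y.max()) if len(y) else None,end=' ')
o=bot.get_obs();p=o['tool_pos'];print(p,o['contact_force'])
for th in(0,.05,.1):
    g=np.array([p[0]-7.7,p[1],p[2]+51.5]); Rm=R.from_euler('yz',[th,-.038])
    f=lambda v: g+Rm.apply(np.array(v)-[87.5,0,48])
    print(th,proj('side',[f(v) for v in[(-28,-25,0),(28,-25,0),(-28,25,96),(28,25,96),(200,-12,33),(200,12,63)]]).round(1).tolist())
E
```

```text
time: 37.4
tool_pos: [631.7, 148.7, 264.9]
tcp_rot: [-3.141, -0.147, -0.038]
contact_force: [-0.6, 0.6, -4.6]
grip_width: 23.7
finger_force: 30.0
time: 38.6
tool_pos: [563.8, -272.2, 262.6]
tcp_rot: [-3.14, -0.142, -0.042]
contact_force: [0.2, -1.1, -5.6]
grip_width: 23.7
finger_force: 30.0
time: 39.7
tool_pos: [566.1, -269.0, 58.3]
tcp_rot: [3.141, -0.147, -0.038]
contact_force: [0.6, -0.0, -4.7]
grip_width: 24.1
finger_force: 30.0
284 None 290 (np.int64(328), np.int64(364)) 296 (np.int64(327), np.int64(365)) 302 (np.int64(327), np.int64(363)) 308 (np.int64(327), np.int64(363)) 314 (np.int64(336), np.int64(353)) 320 None 326 None 332 None 338 None 344 None 350 (np.int64(339), np.int64(350)) 356 (np.int64(339), np.int64(351)) 362 (np.int64(339), np.int64(351)) 368 (np.int64(339), np.int64(351)) 374 (np.int64(338), np.int64(350)) 380 (np.int64(339), np.int64(349)) 386 None 392 None 398 None [ 566.35630116 -269.50294219   58.95919019] [-0.2165815  -0.40004948 -4.89353788]
0 [[290.1, 370.0], [312.8, 368.2], [286.9, 330.7], [310.2, 329.0], [382.0, 351.2], [381.3, 336.1]]
0.05 [[289.0, 368.8], [311.8, 367.7], [287.8, 329.3], [311.2, 328.3], [381.6, 352.5], [381.4, 337.4]]
0.1 [[288.1, 367.6], [310.9, 367.1], [288.8, 327.9], [312.2, 327.5], [381.0, 353.8], [381.5, 338.7]]
```

```bash
python3 -m jog '[[-3,0,20,0,0,0],[-3,0,18,0,0,0],[-1.5,0,10,0,0,0],[-0.4,0,3,0,0,0],[-0.4,0,3,0,0,0],[0,0,0,0,0,0],[0,0,0,0,0,0]]' 10; python3 -m jog '[[-0.4,0,3,0,0,0],[0,0,0,0,0,0]]' 10; python3 -m jog '[[-0.4,0,3,0,0,0],[0,0,0,0,0,0]]' 10
```

```text
time: 40.5
tool_pos: [565.5, -269.5, 3.5]
tcp_rot: [3.141, -0.147, -0.038]
contact_force: [-0.9, -1.0, -4.3]
grip_width: 24.1
finger_force: 30.0
time: 40.7
tool_pos: [565.0, -269.1, -0.4]
tcp_rot: [3.142, -0.146, -0.038]
contact_force: [-0.7, -0.2, -4.0]
grip_width: 23.9
finger_force: 30.0
time: 40.9
tool_pos: [564.9, -269.0, -3.8]
tcp_rot: [-3.141, -0.145, -0.038]
contact_force: [0.6, 0.3, -3.9]
grip_width: 23.8
finger_force: 30.0
```

```bash
python3 -m jog '[[-0.4,0,3,0,0,0],[0,0,0,0,0,0]]' 10; python3 -m jog '[[-0.3,0,2,0,0,0],[0,0,0,0,0,0]]' 10; python3 -m jog '[[-0.3,0,2,0,0,0],[0,0,0,0,0,0]]' 10
```

```text
time: 41.1
tool_pos: [564.9, -269.0, -6.8]
tcp_rot: [-3.141, -0.145, -0.038]
contact_force: [0.0, -0.1, -4.0]
grip_width: 23.7
finger_force: 30.0
time: 41.3
tool_pos: [565.0, -269.1, -8.7]
tcp_rot: [-3.141, -0.146, -0.038]
contact_force: [1.0, -0.4, -5.1]
grip_width: 23.4
finger_force: 30.0
time: 41.5
tool_pos: [565.0, -269.1, -10.7]
tcp_rot: [-3.141, -0.146, -0.038]
contact_force: [0.4, 0.3, -4.9]
grip_width: 23.6
finger_force: 30.0
```

```bash
for i in 1 ; do python3 -m jog '[[-0.3,0,2,0,0,0],[0,0,0,0,0,0]]' 10; python3 -m jog '[[-0.3,0,2,0,0,0],[0,0,0,0,0,0]]' 10; done | grep -E "tool_pos|contact"; python3 - <<'E'
from h import *
s=snap('side','s17.png'); m=bot.outline_of('mallet_head','side')[0]['mask']
for c in range(284,400,6):
    y=np.nonzero(m[:,c])[0]; print(c,(y.min(),y.max()) if len(y) else None,end=' ')
m=cv2.imread('pics/s9.png'); print(proj('side',[[440,-292,0],[496,-292,0]]))
E
```

```text
tool_pos: [565.5, -269.4, -11.8]
contact_force: [-1.4, 0.6, 1.2]
tool_pos: [566.4, -269.6, -13.1]
contact_force: [0.7, 2.0, 5.4]
284 None 290 None 296 (np.int64(344), np.int64(379)) 302 (np.int64(344), np.int64(378)) 308 (np.int64(344), np.int64(378)) 314 (np.int64(343), np.int64(369)) 320 None 326 None 332 None 338 None 344 None 350 (np.int64(357), np.int64(366)) 356 (np.int64(356), np.int64(366)) 362 (np.int64(355), np.int64(367)) 368 (np.int64(355), np.int64(368)) 374 (np.int64(355), np.int64(366)) 380 (np.int64(357), np.int64(364)) 386 None 392 None 398 None [[290.80669496 383.70914148]
 [312.8089911  381.24907037]]
```

```bash
python3 -m jog '[[0,0,0,0,0,0],[0,0,0,0,0,0],[0,0,0,0,0,0],[0,0,0,0,0,0],[2.2,0,-15,0,0,0],[4,0,-28,0,0,0],[5,0,-35,0,0,0],[6,0,-40,0,0,0],[6,0,-40,0,0,0],[0,0,0,0,0,0],[0,0,0,0,0,0]]' 60
python3 - <<'E'
from meas import *
s=snap('side','s18.png'); m=bot.outline_of('mallet_head','side')[0]['mask']
for c in range(284,400,6):
    y=np.nonzero(m[:,c])[0]; print(c,(y.min(),y.max()) if len(y) else None,end=' ')
t=np.mean([bot.capture('top') for _ in range(3)],0)
print(np.round(ptr(t),2),np.round(tab(t),2)); G=t.mean(2).round().astype(int)
for r in range(276,282): print(r,' '.join('%3d'%v for v in G[r,276:300]))
for q in('punch_top','moulding_a','paste_jar'):
    print(q,[(round(r['p'],2),np.round(r['pixel'],1)) for r in bot.outline_of(q,'side')[:4]])
E
```

```text
time: 43.1
tool_pos: [565.3, -269.4, 146.1]
tcp_rot: [3.14, -0.148, -0.038]
contact_force: [-0.5, -0.0, -1.1]
grip_width: 54.7
finger_force: 0.0
284 None 290 (np.int64(344), np.int64(374)) 296 (np.int64(343), np.int64(380)) 302 (np.int64(344), np.int64(380)) 308 (np.int64(345), np.int64(379)) 314 (np.int64(354), np.int64(368)) 320 (np.int64(354), np.int64(367)) 326 (np.int64(353), np.int64(366)) 332 (np.int64(353), np.int64(366)) 338 (np.int64(353), np.int64(365)) 344 (np.int64(352), np.int64(365)) 350 (np.int64(352), np.int64(364)) 356 (np.int64(352), np.int64(364)) 362 (np.int64(352), np.int64(363)) 368 (np.int64(351), np.int64(363)) 374 (np.int64(351), np.int64(362)) 380 None 386 None 392 None 398 None [286.91 288.58] [288.49 288.61 288.52 288.48 288.51]
276  46  45  46  46  46  47  41  40  40  40  53  54  62  62  58  46  52  51  52  52  52  52  51  52
277  74  74  75  75  88  88  85  85  85  86  55  58  65  59  66  47  87  87  87  88  88  88  88  88
278 100 100 101 101 113 113 114 114 114 115  64  59  63  55  63  49 112 113 114 114 114 114 115 116
279 108 108 109 109 109 109 109 110 110 110  92  65  55  55  64  83 110 110 112 112 112 112 113 113
280 111  91 111 103 103 112  99 112 104  99 112  73  65  53  82 113 100 113  96 105 113 105 115  92
281 112  74 112  92  84 112  80 113  93  79 113  68  75  64  93 114  80 114  69  87 115  94 115  62
punch_top [(0.56, array([313.2, 198.1]))]
moulding_a [(0.8, array([351. , 399.8])), (0.71, array([296.7, 183.6])), (0.65, array([279.6, 431.6]))]
paste_jar [(0.89, array([363.8, 309.2]))]
```

Mallet is standing on the bench, the pointer is unchanged at the mark, the punch is up at the same pixel as at the start, and the bystanders haven't moved.

```bash
python3 -c "
from plant import bot
print(bot.close_job())"
```

```text
the job is handed in; nothing more can be done
None
```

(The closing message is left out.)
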